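# Scoop the mixing ball out of the leaning jar

## Robot

A 6-joint arm with a two-finger parallel gripper is mounted at the origin on a cart in front of the work surface, level with it; the furniture and walls round the work are solid. World frame = base frame: x ahead of the robot, y to its left, z up, the work surface at z = 0. Lengths are in mm, angles in degrees, forces in N, time in s.
With the tool pointing down it reaches from about 400 to 825 mm from the base axis. Payload 7 kg.
Tool frame: the origin (TCP) lies between the finger pads; the fingertips stand 8 mm ahead of it and the grasp point (between the pads) lies 11 mm behind it (arm.tcp_to_tips is the distance from the TCP to the fingertips, in mm); z points along the fingers, y is the line along which they close (so a half turn about z gives the same grasp; the last joint's range is limited). The gripper opens to 88 mm and grips with 3 to 60 N. Pads are 19 mm wide; open, the fingers measure 130 mm over their backs; the gripper's body (78 mm by 193 mm) begins 47 mm behind the grasp point.
Start: joints at [80.449, 20.546, 0.682, 0, -70.136, -16.507], TCP at [296.521, 606.359, 234.561] pointing down, gripper open.
Joint ranges: [-176.03, 176.03], [-82.01, 121.73], [-58.28, 71.71], [-173.87, 95.51], [-174.79, -0.11], [-173.66, 173.66]. Speed limits (degrees/s): [136.94, 136.94, 172.46, 180, 180, 180].

## Interface

Orientations are given as [roll, pitch, yaw] about the fixed x, y, z axes, in that order (R = Rz(yaw) Ry(pitch) Rx(roll)).
In Python, from workcell import arm, cams gives the robot as it stands.
- The arm moves only by the tool move_arm, never from a script. Its argument "motion" is a list that holds one entry, the list of rows, each a list of 7 numbers: the finger opening in m, from 0 to 0.0876, then the shift along the world's x, y, z in m, then the turn, a rotation vector about the world's x, y, z in degrees. A call has exactly 10 rows; each row is the pose to reach, as a shift and turn from the pose commanded when the call began; what a row does not reach only later rows make up. A row lasts 1/10 s, in which the tool goes at most 50 mm and 8.59 degrees, less where a joint would pass 70% of its speed; a pose out of reach is approached as far as the arm can. A call with a gripper value outside its range is refused whole. The fingers move at their own pace and stop on an object; "force" is the grip in N (left out, the last holds). Time passes only in rows, so rows that repeat a pose let the fingers close, or fill a call up. It gives the time, the measured TCP pose, the force, the opening and the grip force at its end, in the units of the state.
- arm.read_state(): the state, without advancing time (a new reading comes with each control period).
- cams.capture(name): name is "scene" or "side" or "wrist"; returns (picture, depth): 400x640x3 uint8, red, green, blue; 400x640 float32, mm along the optical axis (not along the pixel's ray), 0 where there is no reading.
- cams.camera_params(name): a dict with "intrinsics" (3x3 intrinsics, pixels), "origin" and "rotation" of the camera in the world; the wrist camera has in their place "hand_eye" (4x4, takes a point from camera to tool coordinates, whose origin is the TCP and whose axes are the flange's). Camera axes: x right, y down, z forward; pixel columns grow to the right and rows downward; lengths in mm; the calibration is good to about 2 mm. A picture is of the moment at which its call begins: read the wrist's pose just before it. camera_params takes no time and is no camera call.
- arm.hand_in(): hands the job in; it is judged then, once.
The state is a dict: "time": time; "qpos": joint angles; "joint_vel": joint speeds; "joint_torque": joint torques, N m; "tcp_pos": TCP position; "eef_rot": TCP orientation; "ft_force": force on the tool from outside, world axes, zero at the start; "moment": the same for the moment, N m; "grip_width": finger opening in mm; "grip_force": force on a finger pad.
Only numpy, scipy, OpenCV 4.12 (cv2) and the standard library are available. Lean on these libraries where they do the work, as an engineer would, in place of code of your own. Each camera call takes 0.05 s, during which the arm holds its last target. There are 200 camera calls.

## Task

Fetch the steel mixing ball out of the clear, leaning jar with the blue-handled scoop: take the scoop off its stand, angle it in through the narrow mouth, get the ball into its bowl, right it and draw it out with the ball. Tip the ball gently from just above into the white dish, never letting it fall on the bench, and hang the scoop back in the slot of its stand. Leave the green pigment jar where it stands.

Things in the scene. Friction and masses are not known exactly. Their poses are not given: they have to be found in the camera images.
- scoop_grip (a point): Centre of the scoop's flat blue grip, 24 (x) x 10 (y) x 56 mm (z, up); the scoop (120 g) hangs upright in its stand. Pinch the 10 mm across y, from above. Scoop axes: -x is the open front of the bowl, z up the shank. A black collar 30 x 30 x 6 mm lies 28 to 34 mm below this point; below it an 8 x 8 mm shank runs straight down to the back of the bowl.
- scoop_collar (a point): Centre of the underside of the scoop's black collar, 34 mm below the grip's centre on the shank; same axes as the scoop.
- scoop_bowl (a point): Centre of a ball lying in the scoop's bowl: (-17.5, 0, -134) mm from the grip's centre; scoop axes. Back wall of the bowl 22 mm high, side walls 16 mm high along the rear 26 mm only; the last 8 mm are a bare nose that narrows to 22 mm at the lip.
- stand_slot (a point): The scoop's place on the fixed steel stand: middle of the slot between two level prongs, on their upper face, 145 mm over the bench. Slot 16 mm wide (y), open to -x (prongs end 26 mm from here), closed 17 mm to +x; post behind, nothing higher than the prongs. The collar rests on the prongs, scoop axes parallel to these. The bowl cannot pass the slot: lift 15 mm, slide out 60 mm to -x.
- jar_mouth (a point): Centre of the clear jar's mouth, in the rim's plane. The jar is fixed on a wooden rest (its foot 130 x 110 mm). z: the jar's axis, out of the mouth; it leans 15 degrees to the jar's front (-x, roughly towards the robot), the low side; y level. Opening 64 mm across, rim 72 mm outside; neck 10 mm long, then a 12 mm shoulder widens to the body, 78 mm inside, 88 mm outside.
- jar_floor (a point): Centre of the jar's inner floor, 65 mm below the mouth along the jar's axis; axes as the mouth's. The floor is flat to a radius of 29 mm; round it a 45 degree heel, 10 mm high, slopes up to the wall. The ball starts at the low side against the heel, its centre at (-25, 0, 11) mm from here. A scoop lip slid along the floor to the heel goes under it; righting the scoop then rolls the ball in.
- ball_center (a point): Centre of the polished steel mixing ball, 22 mm across, 40 g, slippery. Its axes mean nothing.
- dish_rim_centre (a point): Centre of the rim of the loose white porcelain dish, a round bowl 104 mm across and 36 mm high (this point is 36 mm above the bench), wall 4 mm, inner floor 5 mm above the bench; 300 g.
- jar_verdete_mid (a point): The green pigment jar with a red lid (a bystander), half-way up; 54 mm across, 58 mm high.
- ball: the ball itself (its origin turns with it: use ball_center)
- scoop: The scoop, origin at the back lower edge of its bowl, (-3, 0, -149) mm from the grip's centre; scoop axes.
- scoop_lip (a point): Middle of the lower front edge of the scoop's bowl, (-37, 0, -145) mm from the grip's centre; scoop axes. The bowl is a steel shovel of 2 mm sheet, 34 mm wide (30 inside), 34 mm long, open in front and above. With the shank upright its floor rises 7 degrees to this lip, so a ball stays in (safer with the shank's top leaned a little to +x); with the top leaned 25 degrees to -x it rolls out.
Not all that is in view belongs to the job. Leave any pink look-alike of the part that bears dish_rim_centre alone.

How it is judged:
By the outcome, as a careful person would: the job done as asked, in the order asked, and still so for the second after the job is handed in, with the robot touching nothing.
It also fails if it takes over 64 s, if anything falls off the work surface, if the arm or the gripper's body presses on something with over 40 N, if the wrist force passes 120 N, or if a joint passes its speed limit or range.

## Working session

There is one attempt and no reset: what is moved stays moved. The work goes in short steps, Python scripts to look and compute and a tool call to move; the robot and the scene stay as the last step left them, time stands still between calls to the robot, and variables do not carry over. Pictures are saved under pics/ and viewed, at most 10 in all, crops included, and the job is handed in when it is done.

Besides the shell and the picture viewer there is one more tool, called after "Emit:" by a JSON object that holds its "method" and its "body", one argument or row to a line. move_arm: Moves the arm, as the interface text tells. Its arguments: {"type":"object","properties":{"motion":{"type":"array","items":{"type":"array","items":{"type":"array","items":{"type":"number"}}}},"force":{"type":"number"}},"required":["motion"]}

```bash
mkdir -p pics; ls; python3 - <<'E'
from workcell import arm,cams
import cv2,numpy as np
print({k:np.round(v,3) for k,v in arm.read_state().items()}, arm.tcp_to_tips)
for n in ["scene","side"]:
    p,d=cams.capture(n); cv2.imwrite(f"pics/{n}0.png",p[:,:,::-1]); np.save(f"pics/{n}0.npy",d)
    c=cams.camera_params(n); print(n,{k:np.round(v,3).tolist() for k,v in c.items()})
print(np.round(cams.camera_params("wrist")["hand_eye"],3).tolist())
E
```

```text
pics
{'time': np.float64(0.0), 'qpos': array([ 8.0449e+01,  2.0592e+01,  6.3300e-01, -2.0000e-02, -7.0134e+01,
       -1.6507e+01]), 'joint_vel': array([ 0.025,  0.005,  0.067, -0.042, -0.001, -0.043]), 'joint_torque': array([ 3.0000e-03, -5.8273e+01,  2.9305e+01,  6.9970e+00,  7.0000e-03,
       -0.0000e+00]), 'tcp_pos': array([296.329, 605.953, 233.613]), 'eef_rot': array([ 1.79906e+02, -8.00000e-03, -2.60650e+01]), 'ft_force': array([-0.765,  0.23 , -0.065]), 'moment': array([-0.018,  0.024, -0.012]), 'grip_force': np.float64(0.0), 'grip_width': np.float64(87.824)} 8.0
scene {'intrinsics': [[431.406, 0.0, 314.482], [0.0, 431.406, 204.853], [0.0, 0.0, 1.0]], 'origin': [57.548, 153.051, 689.672], 'rotation': [-131.243, 0.155, -125.337]}
side {'intrinsics': [[443.402, 0.0, 317.293], [0.0, 443.402, 196.571], [0.0, 0.0, 1.0]], 'origin': [322.519, -1141.561, 471.271], 'rotation': [-110.173, 1.429, -16.072]}
[[-0.0, -0.959, -0.283, 76.377], [1.0, -0.0, 0.0, -0.04], [-0.0, -0.283, 0.959, -151.157], [0.0, 0.0, 0.0, 1.0]]
```

View pics/scene0.png

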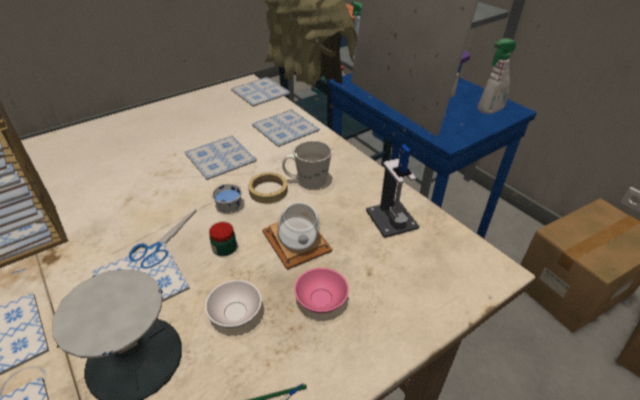

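View pics/side0.png

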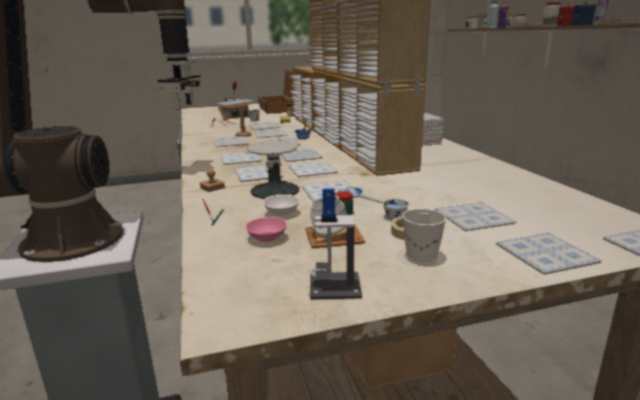

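The scene view shows the stand with the scoop at about (397,190), the jar on its rest at (298,232), the white dish at (233,305), the pink look-alike at (321,293) and the green jar at (222,238). The side view shows the grip at (328,204), the collar at (333,218) and the wooden rest at (334,236).

```bash
cat > h.py <<'E'
import numpy as np,cv2
from scipy.spatial.transform import Rotation as R
from workcell import arm,cams
def rpy(a): return R.from_euler('xyz',a,degrees=True).as_matrix()
def cam(n,st=None):
    c=cams.camera_params(n);K=np.array(c["intrinsics"])
    if n=="wrist":
        H=np.array(c["hand_eye"]);Rt=rpy(st["eef_rot"]);return K,Rt@H[:3,:3],np.array(st["tcp_pos"])+Rt@H[:3,3]
    return K,rpy(c["rotation"]),np.array(c["origin"])
def rays(C,uv):
    K,Rm,o=C;uv=np.atleast_2d(uv).astype(float)
    d=np.c_[(uv-K[[0,1],[2,2]])/K[[0,1],[0,1]],np.ones(len(uv))];return d@Rm.T
def plane(C,uv,z): d=rays(C,uv);return C[2]+d*((z-C[2][2])/d[:,2])[:,None]
def tri(C1,uv1,C2,uv2):
    A=[];b=[]
    for C,uv in((C1,uv1),(C2,uv2)):
        d=rays(C,uv)[0];d/=np.linalg.norm(d);P=np.eye(3)-np.outer(d,d);A.append(P);b.append(P@C[2])
    return np.linalg.lstsq(np.vstack(A),np.hstack(b),rcond=None)[0]
def depthpts(C,uv,D):
    uv=np.atleast_2d(uv);return C[2]+rays(C,uv)*D[uv[:,1].astype(int),uv[:,0].astype(int)][:,None]
def proj(C,P):
    K,Rm,o=C;q=(np.atleast_2d(P)-o)@Rm@K.T;return q[:,:2]/q[:,2:]
def mask(img,lo,hi):
    return cv2.inRange(cv2.cvtColor(img,cv2.COLOR_RGB2HSV),np.array(lo),np.array(hi))
def snap(n,name):
    st=arm.read_state();p,d=cams.capture(n);cv2.imwrite(f"pics/{name}.png",p[:,:,::-1]);np.save(f"pics/{name}.npy",d)
    return p,d,cam(n,st)
E
python3 - <<'E'
from h import *
S=cv2.imread("pics/scene0.png")[:,:,::-1];D=np.load("pics/scene0.npy");C=cam("scene")
T=cv2.imread("pics/side0.png")[:,:,::-1];D2=np.load("pics/side0.npy");C2=cam("side")
def blob(img,lo,hi,box):
    m=mask(img,lo,hi);k=np.zeros_like(m);x0,y0,x1,y1=box;k[y0:y1,x0:x1]=m[y0:y1,x0:x1]
    v,u=np.nonzero(k);return np.c_[u,v]
for nm,img,d,c,lo,hi,box in [("grip",S,D,C,(100,120,40),(130,255,255),(385,135,420,180)),("grip side",T,D2,C2,(100,120,40),(130,255,255),(315,180,345,225)),
 ("wood",S,D,C,(5,100,60),(20,255,200),(255,215,340,270)),("green",S,D,C,(35,60,20),(95,255,255),(200,215,245,260)),("red",S,D,C,(0,150,60),(8,255,255),(200,215,245,260))]:
    b=blob(img,lo,hi,box);p=depthpts(c,b,d);print(nm,len(b),b.mean(0),np.round(np.median(p,0)),np.round(p.min(0)),np.round(p.max(0)))
# base of stand/dishes
print("stand base",np.round(plane(C,[(367,211),(377,233),(418,229),(404,206)],8)))
for cx in [(206,305,262),(295,292,349)]:
    print("dish",np.round(plane(C,[(cx[0],cx[1]-3),(cx[2],cx[1]-3)],36).mean(0)))
print("depth near jar",np.round(depthpts(C,[(298,215),(298,225),(303,238),(285,235),(317,232),(295,250)],D)))
m=mask(S,(0,0,150),(179,70,255))
for nm,x0,y0,x1,y1 in [("stand",355,135,430,240),("jar",250,195,345,275)]:
    cv2.imwrite(f"pics/{nm}.png",cv2.resize(S[y0:y1,x0:x1,::-1],None,fx=4,fy=4,interpolation=cv2.INTER_CUBIC))
a=cv2.imread("pics/stand.png");b=cv2.imread("pics/jar.png");h=max(a.shape[0],b.shape[0])
a=cv2.copyMakeBorder(a,0,h-a.shape[0],0,0,cv2.BORDER_CONSTANT);b=cv2.copyMakeBorder(b,0,h-b.shape[0],0,0,cv2.BORDER_CONSTANT)
cv2.imwrite("pics/both.png",np.hstack([a,b]))
E
```

```text
grip 746 [404.57640751 147.9772118 ] [ 854. -809. -104.] [   58. -1390.  -660.] [1484.  153.  690.]
grip side 276 [328.24275362 203.30072464] [ 544. -418.  181.] [  323. -1142.   151.] [ 554. -413.  471.]
wood 1070 [295.22803738 248.3317757 ] [ 581. -162.   12.] [  58. -248.    2.] [690. 153. 690.]
green 271 [225.26199262 246.19926199] [674. -52.  28.] [ 58. -78.   5.] [696. 153. 690.]
red 343 [220.90670554 231.49854227] [692. -56.  58.] [ 58. -79.  46.] [719. 153. 690.]
stand base [[ 603. -383.    8.]
 [ 534. -354.    8.]
 [ 490. -437.    8.]
 [ 565. -467.    8.]]
dish [532.  -1.  36.]
dish [ 463. -149.   36.]
depth near jar [[ 647. -219.   50.]
 [ 633. -208.   37.]
 [ 569. -179.   66.]
 [ 596. -153.   68.]
 [ 571. -215.   61.]
 [ 585. -169.   23.]]
```

View pics/both.png

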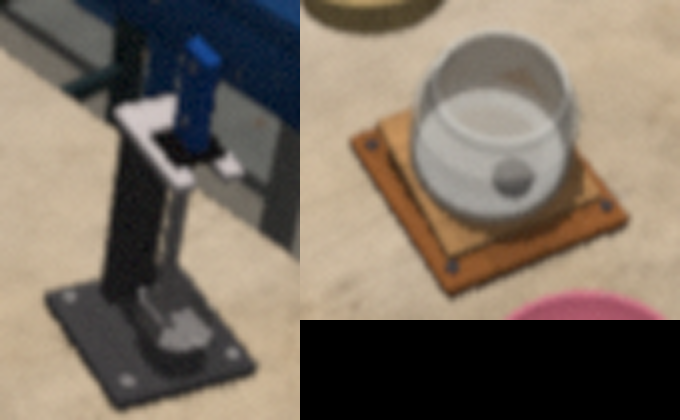

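Emit:
{"method": "move_arm", "body": {
  "motion": [
    [[0.0876,0.015,-0.045,0.015,0,0,0],[0.0876,0.03,-0.09,0.03,0,0,0],[0.0876,0.045,-0.135,0.04,0,0,0],[0.0876,0.06,-0.18,0.05,0,0,0],[0.0876,0.075,-0.225,0.06,0,0,0],[0.0876,0.09,-0.27,0.07,0,0,0],[0.0876,0.105,-0.315,0.08,0,0,0],[0.0876,0.12,-0.36,0.09,0,0,0],[0.0876,0.135,-0.405,0.1,0,0,0],[0.0876,0.15,-0.45,0.11,0,0,0]]
  ]
}}

```text
time: 1.1
tcp_pos: [446.4, 154.4, 345.0]
eef_rot: [-180.0, 0.0, -26.0]
ft_force: [1.3, 1.3, -0.7]
grip_width: 87.5
grip_force: 0.0
```

Emit:
{"method": "move_arm", "body": {
  "motion": [
    [[0.0876,0.015,-0.045,0,0,0,0],[0.0876,0.03,-0.09,0,0,0,0],[0.0876,0.045,-0.135,0,0,0,0],[0.0876,0.06,-0.18,0,0,0,0],[0.0876,0.075,-0.225,0,0,0,0],[0.0876,0.09,-0.27,0,0,0,0],[0.0876,0.105,-0.315,0,0,0,0],[0.0876,0.12,-0.36,0,0,0,0],[0.0876,0.135,-0.405,0,0,0,0],[0.0876,0.15,-0.45,0,0,0,0]]
  ]
}}

```text
time: 2.1
tcp_pos: [596.6, -295.6, 344.1]
eef_rot: [180.0, 0.0, -26.1]
ft_force: [1.8, 1.6, 0.4]
grip_width: 87.5
grip_force: 0.0
```

```bash
python3 - <<'E'
from h import *
st=arm.read_state();print(np.round(st["tcp_pos"]),st["eef_rot"],np.round(st["qpos"]),st["time"])
p,d,C=snap("wrist","w1"); print(C[0].round(1).tolist())
st=arm.read_state();print(np.round(st["tcp_pos"],1),st["eef_rot"]);C=cam("wrist",st);np.savez("pics/w1C.npz",K=C[0],R=C[1],o=C[2])
E
```

```text
[ 597. -296.  344.] [ 1.79999307e+02  4.18958045e-02 -2.60648530e+01] [-10.  17.  10.  -0. -83.  74.] 2.1
[[332.4, 0.0, 324.4], [0.0, 332.4, 199.2], [0.0, 0.0, 1.0]]
[ 597.7 -301.2  342. ] [ 1.79841886e+02  1.46647627e-01 -2.62239826e+01]
```

View pics/w1.png

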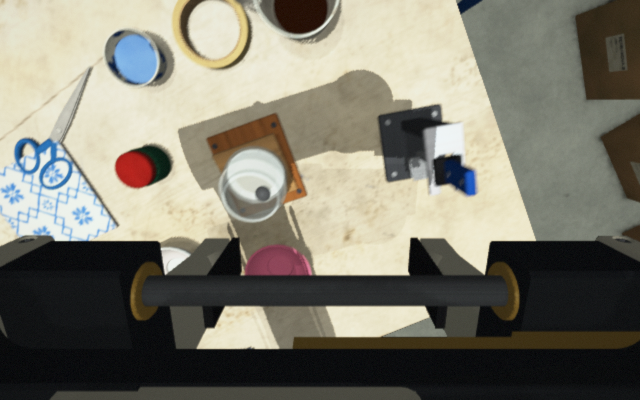

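The wrist view shows the grip's top at about (470,180), the collar at (447,175), the prongs at (445,155), the jar rim at (252,190) with the ball at (263,193), and the wooden foot at (208–306,113–210).

```bash
python3 - <<'E'
from h import *
st=arm.read_state();p,d,C=snap("wrist","w2");print(np.round(st["tcp_pos"],1),st["eef_rot"]);np.savez("pics/w2C.npz",K=C[0],R=C[1],o=C[2])
a=cv2.resize(p[100:225,200:320,::-1],None,fx=4,fy=4,interpolation=cv2.INTER_CUBIC)
b=cv2.resize(p[95:220,370:490,::-1],None,fx=4,fy=4,interpolation=cv2.INTER_CUBIC)
b[:,0]=0;cv2.imwrite("pics/w2c.png",cv2.resize(np.hstack([a,b]),(800,417)))
cv2.imwrite("pics/w2c.png",np.hstack([a,b])[:, :800] if False else cv2.resize(np.hstack([a,b]),(800,417)))
D=d
for n,uv in [("rimtop",[(252,148),(252,220),(220,185),(285,185),(263,193)]),("grip",[(470,180),(447,175),(445,140)]),("wood",[(215,135),(275,120),(300,190)]),("base",[(390,150)])]:
    print(n,np.round(depthpts(C,uv,D)).tolist())
E
```

```text
[ 597.7 -301.2  342. ] [ 1.79841886e+02  1.46647627e-01 -2.62239826e+01]
rimtop [[654.0, -220.0, 40.0], [573.0, -184.0, 81.0], [633.0, -176.0, 95.0], [585.0, -232.0, 22.0], [592.0, -203.0, 40.0]]
grip [[465.0, -483.0, 2.0], [553.0, -411.0, 181.0], [576.0, -430.0, 145.0]]
wood [[693.0, -171.0, -1.0], [673.0, -260.0, 0.0], [565.0, -244.0, 1.0]]
base [[562.0, -391.0, 10.0]]
```

View pics/w2c.png

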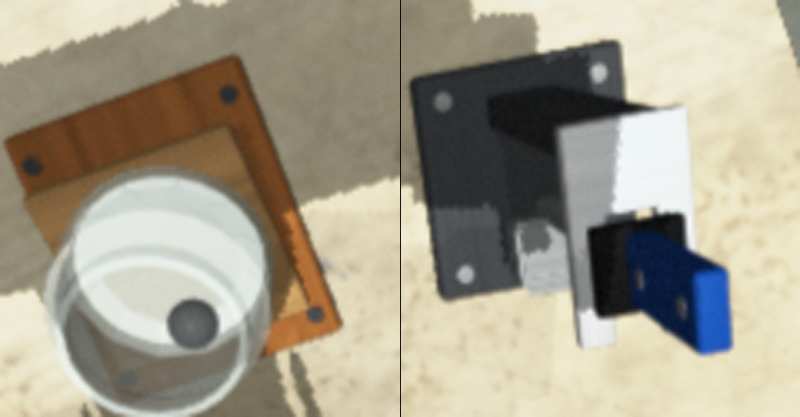

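The crops show the foot's screws at crop (32,166), (229,94), (316,314) and (127,379). The grip's top face is at (695–731,268–352), the collar's corners at (590,228), (683,213) and (598,315), and the prong plate's left edge runs from (558,127) to (582,348).

```bash
python3 - <<'E'
from h import *
f=np.load("pics/w2C.npz");C=(f["K"],f["R"],f["o"])
L=lambda a:np.array(a)/np.array([3.3333,3.336])+[200,100]
Rr=lambda a:(np.array(a)-[400,0])/np.array([3.3333,3.336])+[370,95]
for z in(0,10,14):
    q=plane(C,L([(6,140),(238,56),(340,325)]),z);print("foot",z,np.round(q[:,:2],1).tolist(),np.linalg.norm(q[0]-q[1]).round(1),np.linalg.norm(q[1]-q[2]).round(1),"ctr",((q[0]+q[2])/2).round(1),np.degrees(np.arctan2(*(q[1]-q[2])[[1,0]])))
s=plane(C,L([(32,166),(229,94),(316,314),(127,379)]),10);print("screws",s.round(1).tolist(),s.mean(0).round(1),np.degrees(np.arctan2(*(s[1]-s[2]+s[0]-s[3])[[1,0]])))
g=plane(C,Rr([(695,270),(725,268),(731,348),(700,352)]),207);print("griptop",g.round(1).tolist(),g.mean(0).round(1))
c=plane(C,Rr([(590,228),(683,213),(598,315)]),151);print("collar",c.round(1).tolist(),((c[1]+c[2])/2).round(1),np.degrees(np.arctan2(*(c[0]-c[2])[[1,0]])))
e=plane(C,Rr([(558,127),(582,348),(683,107)]),145);print("plate",e.round(1).tolist(),np.degrees(np.arctan2(*(e[0]-e[1])[[1,0]])),np.degrees(np.arctan2(*(e[0]-e[2])[[1,0]])))
b=plane(C,Rr([(413,78),(620,42),(443,300)]),8);print("base",b.round(1).tolist(),np.degrees(np.arctan2(*(b[0]-b[2])[[1,0]])),np.degrees(np.arctan2(*(b[0]-b[1])[[1,0]])))
# side-view grip centre
T=cv2.imread("pics/side0.png")[:,:,::-1];m=mask(T,(100,120,40),(130,255,255));k=np.zeros_like(m);k[180:225,315:345]=m[180:225,315:345];v,u=np.nonzero(k)
print("side grip box",u.min(),u.max(),v.min(),v.max()); C2=cam("side");S=cam("scene")
for P in ([548,-418,179],): print(proj(C2,P),proj(S,P))
ball=L([(193,323)])[0];print("ball tri wrist/scene",tri(C,ball,S,[303,239]).round(1),tri(C,ball,S,[303.3,239]).round(1))
E
```

```text
foot 0 [[693.2, -148.5], [679.5, -257.5], [552.5, -241.5]] 109.9 128.0 ctr [ 622.9 -195.     0. ] -7.203274180031489
foot 10 [[692.6, -152.2], [679.2, -259.1], [554.8, -243.4]] 107.7 125.4 ctr [ 623.7 -197.8   10. ] -7.203274180031503
foot 14 [[692.4, -153.7], [679.1, -259.7], [555.8, -244.1]] 106.8 124.4 ctr [ 624.1 -198.9   14. ] -7.203274180031483
screws [[678.1, -156.3, 10.0], [667.1, -248.1, 10.0], [564.2, -236.0, 10.0], [575.3, -143.6, 10.0]] [ 621.2 -196.    10. ] -6.857435879662717
griptop [[557.0, -413.2, 207.0], [554.0, -420.5, 207.0], [532.3, -414.6, 207.0], [535.0, -406.7, 207.0]] [ 544.6 -413.7  207. ]
collar [[562.7, -403.6, 151.0], [554.3, -431.3, 151.0], [535.3, -395.7, 151.0]] [ 544.8 -413.5  151. ] -16.078064023568793
plate [[594.8, -407.4, 145.0], [524.9, -388.1, 145.0], [583.4, -444.2, 145.0]] -15.464976635045504 72.8018232124067
base [[613.0, -388.2, 8.0], [587.9, -472.6, 8.0], [517.9, -361.0, 8.0]] -15.946951566735017 73.41518848724094
side grip box 323 334 189 217
[[330.2012002  203.44232121]] [[403.90414421 157.16239766]]
ball tri wrist/scene [ 590.  -192.8   38.1] [ 589.8 -193.1   38.2]
```

Emit:
{"method": "move_arm", "body": {
  "motion": [
    [[0.0876,-0.008,-0.02,-0.013,0,0,1.6],[0.0876,-0.017,-0.04,-0.027,0,0,3.2],[0.0876,-0.026,-0.06,-0.04,0,0,4.8],[0.0876,-0.034,-0.08,-0.053,0,0,6.4],[0.0876,-0.043,-0.1,-0.067,0,0,8],[0.0876,-0.049,-0.113,-0.075,0,0,9],[0.0876,-0.052,-0.12,-0.08,0,0,9.6],[0.0876,-0.052,-0.12,-0.08,0,0,9.6],[0.0876,-0.052,-0.12,-0.08,0,0,9.6],[0.0876,-0.052,-0.12,-0.08,0,0,9.6]]
  ]
}}

```text
time: 3.2
tcp_pos: [545.1, -413.0, 265.3]
eef_rot: [180.0, -0.1, -16.4]
ft_force: [-0.1, -0.5, 0.3]
grip_width: 87.8
grip_force: 0.0
```

```bash
python3 - <<'E'
from h import *
for i in range(2):
    st=arm.read_state();print(np.round(st["tcp_pos"],1),np.round(st["eef_rot"],2),st["time"]); p,d,C=snap("wrist",f"w3{i}")
np.savez("pics/w3C.npz",K=C[0],R=C[1],o=C[2])
S=cam("scene")
# jar model points on scene image + wrist w2 for a check
f=np.load("pics/w2C.npz");W=(f["K"],f["R"],f["o"])
y=np.radians(-7);ex=np.array([np.cos(y),np.sin(y),0]);ey=np.array([-np.sin(y),np.cos(y),0]);ez=np.array([0,0,1.])
t=np.radians(15);jx=np.cos(t)*ex+np.sin(t)*ez;jz=-np.sin(t)*ex+np.cos(t)*ez
F=np.array([616.8,-195.6,34]);M=F+65*jz
th=np.linspace(0,2*np.pi,40)
def circ(c,r):return c+r*(np.cos(th)[:,None]*jx+np.sin(th)[:,None]*ey)
outs=[]
for img,Cc,(x0,y0,x1,y1) in((cv2.imread("pics/w2.png"),W,(200,100,320,225)),(cv2.imread("pics/scene0.png"),S,(240,185,360,310))):
    im=cv2.resize(img[y0:y1,x0:x1],None,fx=3.3,fy=3.3,interpolation=cv2.INTER_CUBIC)
    for c,r,col in((M,36,(0,0,255)),(F,29,(255,0,0)),(F-25*jx+11*jz,11,(0,255,0))):
        for q in proj(Cc,circ(c,r)): cv2.circle(im,tuple(int(v) for v in (q-[x0,y0])*3.3),1,col,-1)
    outs.append(im)
b=cv2.resize(cv2.imread("pics/w31.png"),None,fx=1,fy=1)[0:400,0:640]
top=np.hstack(outs);b=cv2.resize(b[0:300,150:490],(340,300));
pad=np.zeros((300,top.shape[1]-340,3),np.uint8)
im=np.vstack([top[:,:],np.hstack([b,pad])]);cv2.imwrite("pics/chk.png",im[:600] if im.shape[0]<=600 else cv2.resize(im,None,fx=1,fy=1)[:im.shape[0]]);print(im.shape,C[2])
cv2.imwrite("pics/chk.png",np.hstack([top,cv2.copyMakeBorder(cv2.resize(b,None,fx=1,fy=1)[:, 0:340],0,top.shape[0]-300,0,0,cv2.BORDER_CONSTANT)])[:, :]) if top.shape[1]+340<=800 else cv2.imwrite("pics/chk.png",np.vstack([top[:,:],np.hstack([b,pad])])[112:])
E
```

```text
[ 545.1 -413.   265.3] [ 1.7999e+02 -6.0000e-02 -1.6430e+01] 3.2
[ 545.2 -413.   265.3] [ 1.7999e+02 -7.0000e-02 -1.6420e+01] 3.25
(712, 792, 3) [ 618.29745239 -434.50584399  416.55229774]
```

View pics/chk.png

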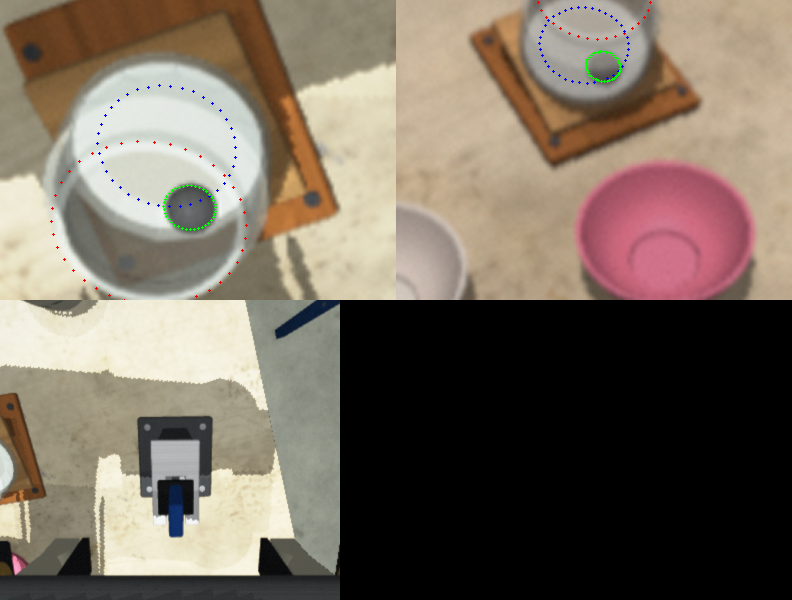

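The ball overlay fits in both views. The mouth circle also fits: 34 rows were cut off the top, so its near rim is at v=231 in the scene. In the wrist view the grip lies centred between the fingers, its top at about (326,225).

```bash
python3 - <<'E'
from h import *
f=np.load("pics/w3C.npz");C=(f["K"],f["R"],f["o"])
I=cv2.imread("pics/w31.png")[:,:,::-1];m=mask(I,(100,150,40),(130,255,255));m[:,:280]=0;m[:,370:]=0;m[:170]=0
v,u=np.nonzero(m);print(u.min(),u.max(),v.min(),v.max())
for r in range(v.min(),v.max()+1,4): print(r,u[v==r].min(),u[v==r].max(),end="; ")
y=np.radians(-16);ex=np.array([np.cos(y),np.sin(y),0])
c=np.array([544.7,-413.6,207]);print(proj(C,[c-12*ex,c,c+12*ex,c+12*ex-[0,0,56]]))
cx=(u[v>=v.max()-6].min()+u[v>=v.max()-6].max())/2
print("front top edge",plane(C,[(cx,v.max())],207)+12*ex)
E
```

```text
318 333 185 235
185 321 330; 189 319 331; 193 319 331; 197 319 332; 201 319 332; 205 318 333; 209 318 333; 213 318 332; 217 319 332; 221 320 331; 225 320 331; 229 320 331; 233 320 331; [[325.54487372 237.38448043]
 [325.42730359 220.7687526 ]
 [325.30611018 203.64096186]
 [325.10221707 183.57491598]]
front top edge [[ 546.38222284 -414.06261038  207.        ]]
```

Emit:
{"method": "move_arm", "body": {
  "motion": [
    [[0.0876,0.001,0,-0.02,0,0,0.3],[0.0876,0.001,0,-0.045,0,0,0.3],[0.0876,0.001,0,-0.07,0,0,0.3],[0.0876,0.001,0,-0.088,0,0,0.3],[0.0876,0.001,0,-0.097,0,0,0.3],[0.05,0.001,0,-0.097,0,0,0.3],[0.005,0.001,0,-0.097,0,0,0.3],[0.0,0.001,0,-0.097,0,0,0.3],[0.0,0.001,0,-0.097,0,0,0.3],[0.0,0.001,0,-0.097,0,0,0.3]]
  ],
  "force": 50
}}

```text
time: 4.3
tcp_pos: [545.8, -413.8, 168.4]
eef_rot: [180.0, -0.1, -16.2]
ft_force: [0.2, -0.0, -0.2]
grip_width: 53.2
grip_force: 0.0
```

Emit:
{"method": "move_arm", "body": {
  "motion": [
    [[0.0,0,0,0,0,0,0],[0.0,0,0,0,0,0,0],[0.0,0,0,0,0,0,0],[0.0,0,0,0,0,0,0],[0.0,0,0,0.003,0,0,0],[0.0,0,0,0.006,0,0,0],[0.0,0,0,0.01,0,0,0],[0.0,0,0,0.014,0,0,0],[0.0,0,0,0.017,0,0,0],[0.0,0,0,0.017,0,0,0]]
  ]
}}

```text
time: 5.3
tcp_pos: [545.8, -413.8, 185.3]
eef_rot: [180.0, -0.1, -16.2]
ft_force: [0.5, 0.3, -0.3]
grip_width: 9.7
grip_force: 50.0
```

Emit:
{"method": "move_arm", "body": {
  "motion": [
    [[0.0,-0.005,0.0015,0,0,0,0],[0.0,-0.014,0.004,0,0,0,0],[0.0,-0.024,0.007,0,0,0,0],[0.0,-0.035,0.01,0,0,0,0],[0.0,-0.046,0.0133,0,0,0,0],[0.0,-0.056,0.0162,0,0,0,0],[0.0,-0.0624,0.018,0,0,0,0],[0.0,-0.0624,0.018,0.03,0,0,0],[0.0,-0.0624,0.018,0.065,0,0,0],[0.0,-0.0624,0.018,0.09,0,0,0]]
  ]
}}

```text
time: 6.3
tcp_pos: [483.2, -396.0, 277.0]
eef_rot: [179.9, -0.1, -16.1]
ft_force: [0.0, 0.4, -0.8]
grip_width: 10.0
grip_force: 50.0
```

```bash
cat >> h.py <<'E'
PSI=-7.0; LOC=np.array([617.,-195.6,34.])   # jar yaw, floor centre
def jar(p):
    return LOC+R.from_euler('xyz',[0,-15,PSI],degrees=True).apply(p)
def tool(lip,lam,psi):   # world lip position, lean of top to -x, scoop yaw -> TCP, rotation
    Rs=R.from_euler('xyz',[0,-lam,psi],degrees=True)
    return np.array(lip)+Rs.apply([37,0,145-11]),Rs*R.from_euler('x',180,degrees=True)
def cmd(pos,yaw,lam=0): return np.array(pos,float),R.from_euler('xyz',[0,-lam,yaw],degrees=True)*R.from_euler('x',180,degrees=True)
def show(c0,lst):
    for n,(p,r) in lst:
        print(n,"TCP",p.round(1),"shift",((p-c0[0])/1000).round(4).tolist(),"turn",np.degrees((r*c0[1].inv()).as_rotvec()).round(2).tolist())
E
python3 - <<'E'
from h import *
st=arm.read_state();print(np.round(st["tcp_pos"],1),np.round(st["eef_rot"],1),st["time"],st["ft_force"].round(2))
c0=cmd([483.12,-395.6,274.56],-16.17)
J=lambda x,z,a:tool(jar([x,0,z]),15+a,PSI)
p0=J(-18,100,10);show(c0,[("P0",p0)])
show(p0,[("P1",J(-18,28,10)),("P2",J(-11,3,10))])
p,d,C=snap("side","s1")
cv2.imwrite("pics/s1c.png",cv2.resize(p[120:290,260:430,::-1],None,fx=3.5,fy=3.5))
E
```

```text
[ 483.2 -396.   277. ] [ 1.799e+02 -1.000e-01 -1.610e+01] 6.3 [ 0.01  0.42 -0.84]
P0 TCP [ 551.1 -187.5  263. ] shift [0.068, 0.2081, -0.0115] turn [-5.03, -24.52, 9.02]
P1 TCP [ 569.6 -189.8  193.5] shift [0.0185, -0.0023, -0.0695] turn [0.0, 0.0, 0.0]
P2 TCP [ 582.8 -191.4  171.1] shift [0.0316, -0.0039, -0.0919] turn [0.0, 0.0, 0.0]
```

Emit:
{"method": "move_arm", "body": {
  "motion": [
    [[0.0,0.004,0.012,0,-0.3,-1.5,0.55],[0.0,0.013,0.04,0,-1.0,-4.7,1.7],[0.0,0.023,0.07,0,-1.7,-8.2,3.0],[0.0,0.033,0.1,0,-2.4,-11.8,4.35],[0.0,0.043,0.13,0,-3.15,-15.4,5.65],[0.0,0.052,0.16,0,-3.9,-18.9,6.95],[0.0,0.06,0.184,0,-4.5,-22,8.1],[0.0,0.066,0.202,-0.006,-4.9,-24,8.85],[0.0,0.068,0.208,-0.0115,-5.03,-24.5,9.0],[0.0,0.068,0.208,-0.0115,-5.03,-24.5,9.0]]
  ]
}}

```text
time: 7.35
tcp_pos: [550.0, -186.7, 262.1]
eef_rot: [180.0, -24.9, -6.9]
ft_force: [-0.3, 0.1, -1.6]
grip_width: 10.1
grip_force: 50.0
```

```bash
python3 - <<'E'
from h import *
st=arm.read_state();print(np.round(st["tcp_pos"],1),np.round(st["eef_rot"],1),st["time"],st["ft_force"].round(2),np.round(st["qpos"]))
p,d,C=snap("side","s2");p2,d2,C2=snap("scene","s3")
lip=jar([-18,0,100]);t,r=tool(lip,25,PSI);
Rs=R.from_euler('xyz',[0,-25,PSI],degrees=True)
ims=[]
for im,Cc in((p,C),(p2,C2)):
    pts=[lip,lip+Rs.apply([34,0,-4]),lip+Rs.apply([0,11,0]),lip+Rs.apply([0,-11,0]),lip+Rs.apply([37,0,111]),lip+Rs.apply([34,17,-4]),lip+Rs.apply([34,-17,-4])]
    th=np.linspace(0,2*np.pi,40);ring=[jar([36*np.cos(a),36*np.sin(a),65]) for a in th]
    q=proj(Cc,pts);c=q[0].round().astype(int);x0,y0=c-[60,50]
    z=cv2.resize(im[y0:y0+110,x0:x0+110,::-1],None,fx=3.6,fy=3.6,interpolation=cv2.INTER_CUBIC)
    for k,a in enumerate(np.vstack([q,proj(Cc,ring)])): cv2.circle(z,tuple(int(v) for v in (a-[x0,y0])*3.6),2,(0,0,255) if k<7 else (255,0,0),-1)
    ims.append(z)
cv2.imwrite("pics/chk2.png",np.hstack(ims))
E
```

```text
[ 550.  -186.7  262.1] [180.  -24.9  -6.9] 7.35 [-0.34  0.11 -1.55] [  3.  -3. -32.   7. -37.  75.]
```

View pics/chk2.png

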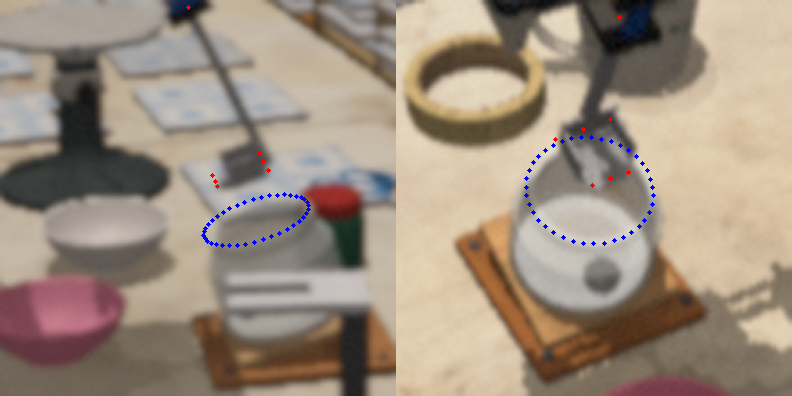

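The mouth ring fits both views, and the lip dots fall on the scoop's lip within about 2–3 mm (side crop (218,182), scene crop (592,185)).

Emit:
{"method": "move_arm", "body": {
  "motion": [
    [[0.0,0.001,0,-0.004,0,0,0],[0.0,0.003,0,-0.012,0,0,0],[0.0,0.0055,-0.001,-0.021,0,0,0],[0.0,0.008,-0.001,-0.03,0,0,0],[0.0,0.0104,-0.0013,-0.039,0,0,0],[0.0,0.0128,-0.0016,-0.048,0,0,0],[0.0,0.015,-0.002,-0.056,0,0,0],[0.0,0.017,-0.0022,-0.064,0,0,0],[0.0,0.0185,-0.0023,-0.0695,0,0,0],[0.0,0.0185,-0.0023,-0.0695,0,0,0]]
  ]
}}

```text
time: 8.45
tcp_pos: [569.3, -190.0, 192.4]
eef_rot: [180.0, -24.9, -7.0]
ft_force: [-0.1, 0.1, -1.3]
grip_width: 9.7
grip_force: 50.0
```

Emit:
{"method": "move_arm", "body": {
  "motion": [
    [[0.0,0.0015,0,-0.002,0,0,0],[0.0,0.004,-0.0005,-0.006,0,0,0],[0.0,0.0065,-0.001,-0.01,0,0,0],[0.0,0.009,-0.0012,-0.0145,0,0,0],[0.0,0.011,-0.0014,-0.018,0,0,0],[0.0,0.0125,-0.0015,-0.021,0,0,0],[0.0,0.0131,-0.0016,-0.0224,0,0,0],[0.0,0.0131,-0.0016,-0.0224,0,0,0],[0.0,0.0131,-0.0016,-0.0224,0,0,0],[0.0,0.0131,-0.0016,-0.0224,0,0,0]]
  ]
}}

```text
time: 9.45
tcp_pos: [582.8, -191.5, 171.4]
eef_rot: [180.0, -25.0, -7.0]
ft_force: [0.5, 0.2, -0.8]
grip_width: 9.8
grip_force: 50.0
```

```bash
python3 - <<'E'
from h import *
st=arm.read_state();print(np.round(st["tcp_pos"],1),np.round(st["eef_rot"],1),st["time"],st["ft_force"].round(2))
p,d,C=snap("side","s4");p2,d2,C2=snap("scene","s5")
J=lambda x,z,a:tool(jar([x,0,z]),15+a,PSI)
print(J(-11,3,10)[0],"per mm jar -z:",jar([0,0,-1])-LOC,"-x",jar([-1,0,0])-LOC)
ims=[]
for im,Cc in((p,C),(p2,C2)):
    x0,y0=(proj(Cc,jar([0,0,45]))[0]-[50,55]).astype(int)
    ims.append(cv2.resize(im[y0:y0+100,x0:x0+100,::-1],None,fx=4,fy=4,interpolation=cv2.INTER_CUBIC))
cv2.imwrite("pics/chk3.png",np.hstack(ims))
E
```

```text
[ 582.8 -191.5  171.4] [180. -25.  -7.] 9.45 [ 0.54  0.16 -0.83]
[ 582.75805088 -191.39561731  171.13288713] per mm jar -z: [ 0.25688985 -0.03154211 -0.96592583] -x [-0.95872596  0.11771675 -0.25881905]
```

View pics/chk3.png

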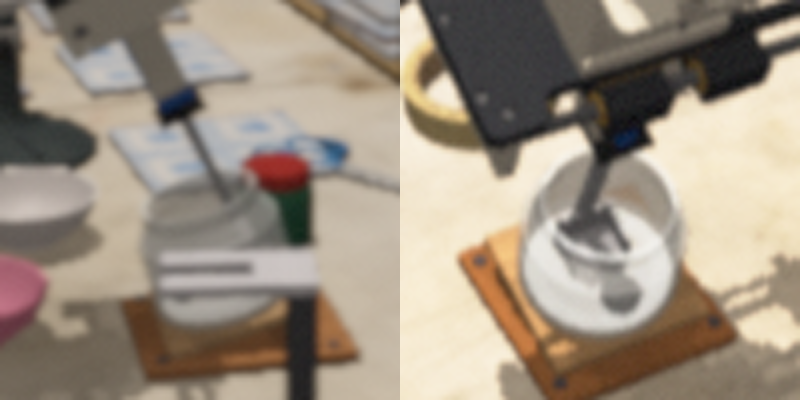

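The side view shows the shank passing through the mouth at (215,185). The scene crop shows the bowl inside the jar with its lip near (595,280), just in front of the ball at (620,293).

```bash
python3 - <<'E'
from h import *
C=cam("scene");o=(proj(C,jar([0,0,45]))[0]-[50,55]).astype(int)
Rs=R.from_euler('xyz',[0,-25,PSI],degrees=True);lip=jar([-11,0,3])
for n,P in [("lip",lip),("l+",lip+Rs.apply([0,11,0])),("l-",lip+Rs.apply([0,-11,0])),("b+",lip+Rs.apply([34,17,-4])),("b-",lip+Rs.apply([34,-17,-4])),("bt+",lip+Rs.apply([36,17,18])),("bt-",lip+Rs.apply([36,-17,18])),("ball",jar([-25,0,11]))]:
    print(n,((proj(C,P)[0]-o)*4+[400,0]).round())
im=cv2.imread("pics/s5.png")[o[1]:o[1]+100,o[0]:o[0]+100]
g=im[60:85,35:70].mean(2).round().astype(int);print(o);print("cols",list(range(35,70)))
for i,r in enumerate(g): print(60+i,*r)
E
```

```text
lip [606. 279.]
l+ [587. 286.]
l- [624. 272.]
b+ [550. 238.]
b- [606. 217.]
bt+ [554. 218.]
bt- [612. 197.]
ball [619. 292.]
[248 166]
cols [35, 36, 37, 38, 39, 40, 41, 42, 43, 44, 45, 46, 47, 48, 49, 50, 51, 52, 53, 54, 55, 56, 57, 58, 59, 60, 61, 62, 63, 64, 65, 66, 67, 68, 69]
60 230 227 210 168 154 182 202 183 152 140 140 125 106 102 114 136 163 173 164 127 96 117 169 212 225 230 233 237 237 234 213 168 147 148 160
61 231 229 220 177 137 148 189 201 199 192 185 167 136 115 106 121 144 168 173 153 109 100 154 211 226 231 236 238 235 228 213 183 158 155 163
62 230 230 225 205 160 127 144 173 193 209 215 209 187 153 135 133 139 161 182 181 148 131 172 222 233 236 236 234 226 221 218 199 167 153 163
63 231 230 228 221 190 143 123 135 159 180 199 213 209 197 182 177 170 179 196 206 200 189 211 230 233 231 227 223 222 221 224 215 176 156 163
64 230 230 229 225 214 180 143 129 138 145 159 176 184 185 180 180 179 186 195 204 207 204 215 221 222 219 214 219 223 226 227 222 192 163 156
65 229 228 228 228 226 209 170 147 148 143 143 144 150 151 147 144 147 156 160 160 169 186 204 211 211 21
[... 1967 characters left out ...]
92 202 208 205 188 165 134 109 98 92 95 94 94 93
80 149 121 110 119 140 166 186 199 204 212 214 213 215 213 214 214 216 214 213 211 207 203 200 194 174 148 126 106 97 95 95 93 94 90 86
81 166 144 116 107 110 128 146 162 172 187 201 204 204 206 204 205 206 207 203 199 194 180 171 157 133 113 99 94 93 95 90 91 80 78 76
82 169 158 133 104 97 102 113 121 130 144 158 167 171 172 176 177 176 173 168 158 155 140 129 114 104 97 93 88 89 88 83 78 76 72 71
83 159 141 120 100 94 95 99 100 105 109 118 123 127 133 137 134 133 132 125 118 112 107 102 95 91 88 84 85 80 75 72 71 72 69 71
84 126 116 103 94 94 101 103 97 94 101 99 102 102 106 104 105 103 102 100 96 96 94 89 85 82 77 75 74 69 71 72 67 70 71 68
```

Emit:
{"method": "move_arm", "body": {
  "motion": [
    [[0.0,0.0001,0,-0.0005,0,0,0],[0.0,0.0003,0,-0.001,0,0,0],[0.0,0.0004,0,-0.0015,0,0,0],[0.0,0.0005,0,-0.002,0,0,0],[0.0,0.0006,0,-0.0023,0,0,0],[0.0,0.0007,0,-0.0026,0,0,0],[0.0,0.0008,0,-0.0029,0,0,0],[0.0,0.0008,0,-0.0029,0,0,0],[0.0,0.0008,0,-0.0029,0,0,0],[0.0,0.0008,0,-0.0029,0,0,0]]
  ]
}}

```text
time: 10.55
tcp_pos: [583.9, -191.8, 170.1]
eef_rot: [180.0, -25.1, -7.0]
ft_force: [-8.6, 2.5, 15.0]
grip_width: 10.2
grip_force: 50.0
```

Emit:
{"method": "move_arm", "body": {
  "motion": [
    [[0.0,-0.0003,0,0.0012,0,0,0],[0.0,-0.002,0.0002,0.0008,0,0,0],[0.0,-0.004,0.0005,0.0002,0,0,0],[0.0,-0.006,0.0007,-0.0003,0,0,0],[0.0,-0.008,0.001,-0.0009,0,0,0],[0.0,-0.0099,0.0012,-0.0014,0,0,0],[0.0,-0.0118,0.0014,-0.0019,0,0,0],[0.0,-0.0137,0.0016,-0.0024,0,0,0],[0.0,-0.0137,0.0016,-0.0024,0,0,0],[0.0,-0.0137,0.0016,-0.0024,0,0,0]]
  ]
}}

```text
time: 11.55
tcp_pos: [570.5, -189.8, 166.6]
eef_rot: [-180.0, -25.1, -7.0]
ft_force: [2.1, 0.6, 6.5]
grip_width: 9.6
grip_force: 50.0
```

```bash
cat > pk.py <<'E'
from h import *
import sys
st=arm.read_state();print(np.round(st["tcp_pos"],1),np.round(st["eef_rot"],1),st["time"],st["ft_force"].round(2))
p,d,C=snap("scene",sys.argv[1]);g=p[226:250,285:315];gg=cv2.cvtColor(p[166:266,248:348],cv2.COLOR_RGB2GRAY)
c=cv2.HoughCircles(cv2.resize(gg,None,fx=4,fy=4,interpolation=cv2.INTER_CUBIC)[220:330,140:290],cv2.HOUGH_GRADIENT,1,30,param1=80,param2=12,minRadius=14,maxRadius=26)
print("circ(px crop)",None if c is None else ((c[0][:3,:2]+[140,220])/4).round(1).tolist())
b=gg[60:85,35:70].astype(int)
for i,r in enumerate(b[::1]): print(60+i,*r)
E
python3 pk.py s6
```

```text
[ 570.5 -189.8  166.6] [-180.   -25.1   -7. ] 11.55 [2.14 0.61 6.52]
circ(px crop) [[55.4, 73.6], [53.9, 61.4]]
60 233 229 222 219 225 231 230 220 190 164 123 86 77 74 71 74 79 82 79 78 91 136 195 219 227 232 236 239 239 235 215 172 152 151 161
61 232 231 227 220 217 214 208 201 182 160 131 110 97 86 77 85 101 109 99 97 94 116 175 207 226 234 237 240 237 230 216 184 162 155 164
62 232 231 230 225 219 200 164 160 166 172 173 168 153 133 122 123 126 130 136 147 134 131 168 215 232 238 237 236 227 224 219 203 170 158 169
63 230 232 232 230 224 200 146 127 132 151 170 187 181 178 174 175 169 176 189 198 191 178 186 215 226 231 229 226 223 224 224 217 179 159 167
64 232 231 232 232 227 203 153 128 124 125 138 157 161 169 177 181 180 194 207 209 201 183 172 175 190 209 215 220 224 226 230 224 192 165 158
65 230 231 230 230 226 206 167 146 142 130 126 131 132 136 139 145 150 166 175 175 167 155 133 125 145 185 210 223 228 231 232 227 203 169 148
66 227 231 231 230 227 215 179 158 158 155 152 148 142 138 128 122 120 127 133 139 143 141 125 119 135 179 216 225 229 230 230 228 211 165 132
67 2
[... 1817 characters left out ...]
137 113 102 99 100 101 101 101
80 161 129 116 122 143 168 190 203 206 212 217 216 216 218 215 216 217 217 214 211 209 204 202 194 179 152 128 110 101 101 99 101 100 96 94
81 179 154 126 118 116 129 147 165 171 189 200 205 206 206 206 207 206 207 207 201 197 185 173 157 137 116 105 98 99 99 97 97 91 85 80
82 185 175 156 142 115 108 116 123 132 147 160 168 173 177 178 178 178 176 168 163 154 141 131 119 107 100 96 95 94 91 87 83 82 77 76
83 179 183 172 156 125 111 104 106 108 116 120 125 131 134 138 137 138 135 125 120 117 110 104 100 94 91 90 88 84 82 78 74 77 76 76
84 164 176 175 165 151 140 118 106 104 105 106 106 107 110 108 110 110 107 103 103 100 99 96 90 88 81 81 79 75 74 74 78 73 76 78
```

Emit:
{"method": "move_arm", "body": {
  "motion": [
    [[0.0,-0.0005,0,-0.0001,0,0,0],[0.0,-0.001,0.0001,-0.0003,0,0,0],[0.0,-0.0014,0.0002,-0.0004,0,0,0],[0.0,-0.0019,0.0002,-0.0005,0,0,0],[0.0,-0.0024,0.0003,-0.0006,0,0,0],[0.0,-0.0029,0.0004,-0.0008,0,0,0],[0.0,-0.0029,0.0004,-0.0008,0,0,0],[0.0,-0.0029,0.0004,-0.0008,0,0,0],[0.0,-0.0029,0.0004,-0.0008,0,0,0],[0.0,-0.0029,0.0004,-0.0008,0,0,0]]
  ]
}}

```text
time: 12.6
tcp_pos: [567.7, -189.5, 165.9]
eef_rot: [-180.0, -25.1, -7.0]
ft_force: [1.3, -0.7, 5.0]
grip_width: 9.6
grip_force: 50.0
```

```bash
python3 pk.py s7 | head -2; python3 - <<'E'
from h import *
C=cam("scene")
for x,z,dx in((-11,2,0),(-25,1.5,0),(-28,1.5,0)):
    Rs=R.from_euler('xyz',[0,-25,PSI],degrees=True);lip=jar([x,0,z])
    print(x,[(proj(C,lip+Rs.apply(q))[0]-[248,166]).round(1).tolist() for q in([0,0,0],[0,11,0],[0,-11,0],[8,17,-1])])
a=cv2.imread("pics/s7.png")[216:254,276:324];b=cv2.imread("pics/s5.png")[216:254,276:324]
cv2.imwrite("pics/chk4.png",np.hstack([cv2.resize(q,None,fx=8,fy=8,interpolation=cv2.INTER_CUBIC) for q in(b,a)]))
E
```

```text
[ 567.7 -189.5  165.9] [-180.   -25.1   -7. ] 12.6 [ 1.27 -0.69  5.04]
circ(px crop) [[55.1, 73.1], [52.1, 59.9], [45.4, 65.6]]
-11 [[51.4, 70.0], [46.8, 71.8], [56.0, 68.2], [42.6, 69.6]]
-25 [[54.3, 75.3], [49.7, 77.1], [58.9, 73.5], [45.5, 75.0]]
-28 [[55.0, 76.4], [50.3, 78.2], [59.6, 74.7], [46.1, 76.1]]
```

View pics/chk4.png

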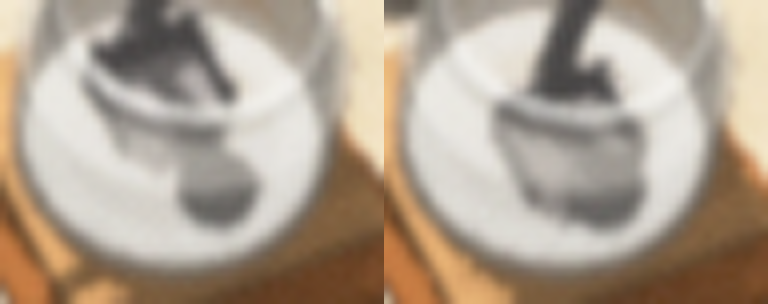

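The ball sits on the nose at (605,200) in the right crop, with the lip's corner at (570,225) beyond it as predicted. Next I right the scoop.

```bash
python3 - <<'E'
from h import *
c0=cmd([566.92,-189.5,165.06],-7.0,25)
lip=c0[0]-R.from_euler('xyz',[0,-25,PSI],degrees=True).apply([37,0,134])
print(R.from_euler('xyz',[0,-15,PSI],degrees=True).inv().apply(lip-LOC).round(1))
J=lambda x,z,a:tool(jar([x,0,z]),15+a,PSI)
W=[(-28.5,1.4,9),(-29,1.8,7),(-29.2,2.8,4.5),(-30,4.5,2),(-31,6.5,-1),(-32,8.5,-4),(-32.5,10.3,-7),(-33,12.2,-10),(-33,14,-13),(-33,15.8,-16),(-33,17.2,-19)]
show(c0,[(w,J(*w)) for w in W])
E
```

```text
[-28.   -0.    1.3]
(-28.5, 1.4, 9) TCP [ 568.8 -189.7  165.4] shift [0.0018, -0.0002, 0.0004] turn [0.12, 0.99, -0.0]
(-29, 1.8, 7) TCP [ 573.  -190.2  166.3] shift [0.006, -0.0007, 0.0013] turn [0.37, 2.98, -0.0]
(-29.2, 2.8, 4.5) TCP [ 578.5 -190.9  167.8] shift [0.0116, -0.0014, 0.0028] turn [0.67, 5.46, 0.0]
(-30, 4.5, 2) TCP [ 583.3 -191.5  169.5] shift [0.0164, -0.002, 0.0045] turn [0.97, 7.94, 0.0]
(-31, 6.5, -1) TCP [ 589.1 -192.2  171.2] shift [0.0221, -0.0027, 0.0062] turn [1.34, 10.92, 0.0]
(-32, 8.5, -4) TCP [ 594.8 -192.9  172.5] shift [0.0279, -0.0034, 0.0075] turn [1.71, 13.9, -0.0]
(-32.5, 10.3, -7) TCP [ 601.1 -193.6  173.4] shift [0.0341, -0.0041, 0.0083] turn [2.07, 16.87, 0.0]
(-33, 12.2, -10) TCP [ 607.2 -194.4  174. ] shift [0.0403, -0.0049, 0.0089] turn [2.44, 19.85, 0.0]
(-33, 14, -13) TCP [ 613.8 -195.2  174.2] shift [0.0469, -0.0057, 0.0091] turn [2.8, 22.83, 0.0]
(-33, 15.8, -16) TCP [ 620.3 -196.   174.1] shift [0.0534, -0.0065, 0.009] turn [3.17, 25.81, 0.0]
(-33, 17.2, -19) TCP [ 626.9 -196.8  173.2] shift [0.0599, -0.0073, 0.0081] turn [3.53, 28.78, 0.0]
```

Half first, then the rest, watching the force.

Emit:
{"method": "move_arm", "body": {
  "motion": [
    [[0.0,0.0009,-0.0001,0.0002,0.06,0.5,0],[0.0,0.0018,-0.0002,0.0004,0.12,1,0],[0.0,0.004,-0.0004,0.0009,0.25,2,0],[0.0,0.006,-0.0007,0.0013,0.37,3,0],[0.0,0.0088,-0.001,0.002,0.52,4.2,0],[0.0,0.0116,-0.0014,0.0028,0.67,5.5,0],[0.0,0.0164,-0.002,0.0045,0.97,7.9,0],[0.0,0.0193,-0.0023,0.0054,1.16,9.4,0],[0.0,0.0221,-0.0027,0.0062,1.34,10.9,0],[0.0,0.0221,-0.0027,0.0062,1.34,10.9,0]]
  ]
}}

```text
time: 13.65
tcp_pos: [589.6, -192.3, 171.4]
eef_rot: [180.0, -13.9, -7.0]
ft_force: [-0.5, 2.1, 8.6]
grip_width: 9.9
grip_force: 50.0
```

```bash
python3 pk.py s8 | cut -d' ' -f1-36
```

```text
[ 589.6 -192.3  171.4] [180.  -13.9  -7. ] 13.65 [-0.5   2.15  8.62]
circ(px crop) [[55.6, 72.9], [54.6, 61.9]]
60 231 228 221 220 225 231 237 234 227 220 199 168 120 84 74 75 79 80 82 75 82 123 183 215 226 232 235 238 240 234 213 171 150 149 161
61 231 231 225 219 218 221 229 232 225 216 181 148 120 88 77 76 75 73 74 75 76 98 148 195 224 233 237 238 236 228 215 184 159 153 165
62 231 231 231 225 220 216 214 199 193 199 185 173 153 127 113 107 101 97 100 103 112 116 143 193 227 237 237 234 229 222 218 202 168 155 165
63 232 231 231 230 226 219 200 159 141 153 168 180 177 168 165 163 152 151 152 155 166 166 173 195 219 228 227 224 222 223 226 217 179 158 165
64 231 231 231 231 229 224 208 151 117 116 129 145 152 158 165 170 168 170 176 176 176 172 163 162 171 193 213 219 224 227 228 223 190 164 156
65 231 230 230 230 229 229 217 166 132 117 110 114 117 121 131 134 141 150 152 150 146 138 124 119 124 160 201 222 228 230 230 227 202 168 145
66 227 230 229 229 228 228 220 176 150 144 130 124 118 114 115 116 120 118 119 122 123 120 115 111 123 149 197 222 228 231 230 228 212 167 130
67 22
[... 1804 characters left out ...]
2 190 166 138 113 101 100 100 101 100 102
80 110 107 108 123 143 167 188 200 206 212 215 216 214 214 215 215 214 213 217 211 209 203 199 193 177 149 126 108 100 98 102 100 96 96 93
81 112 104 103 104 113 130 148 162 173 190 201 203 205 205 204 208 208 205 203 201 196 182 173 159 135 115 103 99 98 98 96 96 91 85 83
82 113 107 102 103 104 107 115 121 131 146 162 168 171 175 177 178 175 175 168 163 155 141 133 117 106 99 95 95 96 90 88 83 82 75 76
83 110 109 100 97 98 96 103 104 110 116 120 126 129 133 137 137 136 134 128 119 114 110 105 99 94 92 90 88 85 82 76 75 77 74 77
84 103 107 101 97 97 99 98 99 102 102 104 105 105 109 110 108 107 107 102 100 101 98 93 88 88 81 80 79 75 74 77 74 70 75 76
```

Emit:
{"method": "move_arm", "body": {
  "motion": [
    [[0.0,0.0,0,0.0015,0,0,0],[0.0,0.0029,-0.0003,0.0022,0.18,1.5,0],[0.0,0.0058,-0.0007,0.003,0.37,3,0],[0.0,0.009,-0.001,0.0035,0.55,4.5,0],[0.0,0.012,-0.0014,0.004,0.73,6,0],[0.0,0.0182,-0.0022,0.0049,1.1,9,0],[0.0,0.0248,-0.003,0.0054,1.46,12,0],[0.0,0.0313,-0.0038,0.0055,1.83,15,0],[0.0,0.0378,-0.0046,0.0049,2.19,17.9,0],[0.0,0.0378,-0.0046,0.0049,2.19,17.9,0]]
  ]
}}

```text
time: 14.7
tcp_pos: [626.2, -196.6, 173.1]
eef_rot: [180.0, 4.5, -7.0]
ft_force: [-0.9, -0.6, -2.2]
grip_width: 9.4
grip_force: 50.0
```

```bash
python3 pk.py s9 | cut -d' ' -f1-36
```

```text
[ 626.2 -196.6  173.1] [180.    4.5  -7. ] 14.7 [-0.91 -0.59 -2.18]
circ(px crop) None
60 22 28 22 25 25 26 27 27 28 21 22 24 27 19 29 56 84 94 94 95 96 95 95 96 95 97 97 96 97 96 93 95 94 94 95
61 21 24 28 24 29 27 30 24 21 23 25 25 20 22 26 49 80 93 96 95 95 95 98 97 94 95 94 94 96 96 93 94 95 95 97
62 31 26 22 29 28 22 28 28 21 25 27 26 25 25 24 40 68 89 98 94 95 97 95 95 95 96 97 95 99 92 95 95 95 95 94
63 30 28 26 20 29 28 25 25 28 25 24 21 23 21 25 33 61 90 95 96 94 95 96 96 96 93 98 98 95 94 97 96 94 96 95
64 28 30 26 26 27 25 22 25 22 23 29 29 28 25 20 27 53 83 94 95 95 96 98 96 97 95 97 96 96 94 96 97 95 94 95
65 31 26 27 28 30 28 24 29 24 26 23 26 28 23 20 24 42 75 91 93 96 97 93 92 94 95 93 98 96 95 96 94 94 97 95
66 27 27 27 26 25 31 21 24 22 23 26 28 26 24 22 21 36 63 89 96 97 94 94 98 95 97 96 95 95 97 95 96 95 95 91
67 26 24 23 24 27 26 28 23 26 24 25 25 27 24 23 23 28 60 84 94 94 96 93 94 98 95 95 96 96 94 94 95 95 95 96
68 31 29 32 28 29 25 25 28 23 23 28 31 23 23 21 25 27 46 81 95 96 95 96 95 94 96 97 95 96 97 94 93 94 96 94
69 29 28 27 26 31 24 30 27 28 25 27 25 21
[... 987 characters left out ...]
6 19 28 54 86 95 95 98 94 98 94 96 96 95 95 96 94 92
79 26 23 30 25 24 28 29 30 29 32 26 26 27 24 25 25 25 22 25 25 46 77 91 96 96 97 95 95 96 95 95 95 97 95 94
80 27 23 31 24 23 31 28 27 26 26 26 26 18 23 28 27 23 21 23 23 37 69 92 95 95 98 96 95 97 98 97 96 96 98 93
81 30 30 27 26 25 27 26 31 23 26 27 27 27 27 21 23 25 24 28 24 33 59 87 95 95 96 99 97 96 96 95 95 94 95 94
82 28 28 30 28 28 27 26 31 30 26 28 22 24 22 26 21 24 26 27 26 28 49 82 94 95 98 94 98 95 95 96 95 96 97 95
83 29 23 28 21 30 28 27 30 30 27 28 24 26 22 24 21 28 24 26 23 26 45 76 92 95 98 96 98 95 96 94 95 94 96 95
84 23 27 29 28 27 27 29 26 27 28 24 27 20 27 29 25 26 22 22 21 20 36 68 90 97 97 96 96 98 98 95 96 96 96 95
```

Emit:
{"method": "move_arm", "body": {
  "motion": [
    [[0.0,0,0,0.003,0,0,0],[0.0,0,0,0.009,0,0,0],[0.0,0,0,0.018,0,0,0],[0.0,0,0,0.029,0,0,0],[0.0,0,0,0.041,0,0,0],[0.0,0,0,0.053,0,0,0],[0.0,0,0,0.065,0,0,0],[0.0,0,0,0.077,0,0,0],[0.0,0,0,0.088,0,0,0],[0.0,0,0,0.097,0,0,0]]
  ]
}}

```text
time: 15.75
tcp_pos: [627.0, -196.9, 274.3]
eef_rot: [180.0, 4.0, -7.0]
ft_force: [-0.2, -0.1, -1.7]
grip_width: 9.6
grip_force: 50.0
```

```bash
python3 - <<'E'
from h import *
for i in range(1):
    st=arm.read_state();print(np.round(st["tcp_pos"],1),np.round(st["eef_rot"],1),st["time"],st["ft_force"].round(2))
    p,d,C=snap("side","s10");p2,d2,C2=snap("wrist","w10")
Rs=R.from_euler('xyz',[0,4,PSI],degrees=True);g=st["tcp_pos"]+Rs.apply([0,0,11])
b=g+Rs.apply([-17.5,0,-134]);print("exp ball",b.round(1),proj(C,b),proj(C2,b))
ims=[]
for im,Cc in((p,C),(p2,C2)):
    u,v=proj(Cc,b)[0].round().astype(int);u=np.clip(u,45,594);v=np.clip(v,45,354)
    ims.append(cv2.resize(im[v-45:v+45,u-45:u+45,::-1],(400,400),interpolation=cv2.INTER_CUBIC))
ims[1]=cv2.resize(p2[:,:,::-1],(400,250)) if False else ims[1]
cv2.imwrite("pics/chk5.png",np.hstack(ims))
# is a ball still in the jar? scene view
p3,_,C3=snap("scene","s11");u,v=(proj(C3,jar([-25,0,11]))[0]).round().astype(int);print(p3[v-4:v+5,u-6:u+7].mean(2).round().astype(int))
E
```

```text
[ 627.  -196.9  274.3] [180.   4.  -7.] 15.75 [-0.2  -0.1  -1.67]
exp ball [ 601.1 -193.7  152.9] [[322.95503092 178.6033505 ]] [[324.13597507 213.77336181]]
[[35 33 33 32 30 34 33 36 34 34 35 35 35]
 [32 35 34 35 34 34 33 32 34 37 30 35 35]
 [33 34 32 36 33 34 39 34 36 33 37 33 33]
 [33 31 36 33 30 30 35 34 31 34 33 33 36]
 [35 36 35 33 31 35 35 35 37 32 33 33 36]
 [29 34 31 34 35 36 34 36 34 33 27 34 35]
 [30 34 34 30 36 31 32 31 33 33 36 37 32]
 [32 31 32 33 34 33 33 38 32 33 33 32 35]
 [30 33 33 33 30 33 33 35 36 30 34 33 36]]
```

```bash
python3 - <<'E'
from h import *
from scipy.optimize import least_squares
S=cv2.imread("pics/scene0.png")[:,:,::-1];C=cam("scene")
D=np.load("pics/scene0.npy")
m=np.zeros((400,640),np.uint8)
v,u=np.mgrid[275:335,198:270];P=depthpts(C,np.c_[u.ravel(),v.ravel()],D);ok=(P[:,2]>29)&(P[:,2]<42)
Q=P[ok];print(len(Q),Q.min(0).round(1),Q.max(0).round(1))
f=least_squares(lambda c:np.hypot(Q[:,0]-c[0],Q[:,1]-c[1])-50,[532,-1],loss='soft_l1');print(f.x.round(1),np.abs(f.fun).mean().round(1))
cx,cy=f.x
c0=cmd([626.82,-196.8,273.16],-7,-4)
A=tool([cx,cy,90],-4,PSI);B=tool([cx,cy,32],-4,PSI)
show(c0,[("A",A)]);show(A,[("B",B)])
show(B,[(l,tool([cx,cy,z],l,PSI)) for l,z in((2,29),(8,26),(14,22),(18,19),(22,17),(26,16),(30,16),(34,16))])
E
```

```text
597 [482.7 -50.7  29.1] [584.9  51.5  40. ]
[532.1   0.7] 2.1
A TCP [578.   -4.9 221.1] shift [-0.0488, 0.1919, -0.0521] turn [0.0, 0.0, 0.0]
B TCP [578.   -4.9 163.1] shift [0.0, 0.0, -0.058] turn [0.0, 0.0, 0.0]
2 TCP [564.2  -3.2 164.2] shift [-0.0139, 0.0017, 0.0011] turn [-0.73, -5.96, 0.0]
8 TCP [550.   -1.5 163.8] shift [-0.0281, 0.0034, 0.0008] turn [-1.46, -11.91, -0.0]
14 TCP [5.356e+02 3.000e-01 1.610e+02] shift [-0.0425, 0.0052, -0.0021] turn [-2.19, -17.87, 0.0]
18 TCP [526.    1.5 157.9] shift [-0.0521, 0.0064, -0.0052] turn [-2.68, -21.84, 0.0]
22 TCP [516.4   2.7 155.1] shift [-0.0617, 0.0076, -0.008] turn [-3.17, -25.81, -0.0]
26 TCP [506.8   3.8 152.7] shift [-0.0712, 0.0087, -0.0104] turn [-3.66, -29.78, 0.0]
30 TCP [497.4   5.  150.5] shift [-0.0806, 0.0099, -0.0125] turn [-4.14, -33.75, 0.0]
34 TCP [488.2   6.1 147.8] shift [-0.0898, 0.011, -0.0153] turn [-4.63, -37.72, 0.0]
```

Emit:
{"method": "move_arm", "body": {
  "motion": [
    [[0.0,-0.0005,0.002,0,0,0,0],[0.0,-0.0015,0.006,0,0,0,0],[0.0,-0.003,0.012,0,0,0,0],[0.0,-0.005,0.02,0,0,0,0],[0.0,-0.0075,0.03,0,0,0,0],[0.0,-0.0105,0.041,0,0,0,0],[0.0,-0.0135,0.053,0,0,0,0],[0.0,-0.0165,0.065,0,0,0,0],[0.0,-0.02,0.078,0,0,0,0],[0.0,-0.0235,0.092,0,0,0,0]]
  ]
}}

```text
time: 16.9
tcp_pos: [603.0, -103.7, 273.3]
eef_rot: [180.0, 4.0, -7.0]
ft_force: [0.3, -0.1, -1.3]
grip_width: 9.9
grip_force: 50.0
```

Emit:
{"method": "move_arm", "body": {
  "motion": [
    [[0.0,-0.0036,0.014,-0.004,0,0,0],[0.0,-0.0072,0.028,-0.01,0,0,0],[0.0,-0.0107,0.042,-0.017,0,0,0],[0.0,-0.014,0.055,-0.025,0,0,0],[0.0,-0.017,0.067,-0.033,0,0,0],[0.0,-0.0198,0.078,-0.04,0,0,0],[0.0,-0.022,0.087,-0.046,0,0,0],[0.0,-0.0238,0.094,-0.05,0,0,0],[0.0,-0.0248,0.098,-0.052,0,0,0],[0.0,-0.0253,0.0999,-0.052,0,0,0]]
  ]
}}

```text
time: 17.9
tcp_pos: [577.9, -4.7, 221.0]
eef_rot: [180.0, 4.0, -7.0]
ft_force: [0.5, -0.7, -0.8]
grip_width: 10.0
grip_force: 50.0
```

```bash
python3 - <<'E'
from h import *
st=arm.read_state();print(np.round(st["tcp_pos"],1),np.round(st["eef_rot"],1),st["time"],st["ft_force"].round(2))
p3,_,C3=snap("scene","s12");p,_,C=snap("side","s13")
u,v=(proj(C3,jar([-25,0,11]))[0]).round().astype(int)
s0=cv2.imread("pics/scene0.png");print("before",s0[v-1:v+2,u-1:u+2].mean().round(),"now",p3[v-1:v+2,u-1:u+2].mean().round(), "min now in jar",p3[215:245,285:315].mean(2).min(), "before", s0[215:245,285:315].mean(2).min())
Rs=R.from_euler('xyz',[0,4,PSI],degrees=True);b=st["tcp_pos"]+Rs.apply([-17.5,0,-123])
ims=[]
for im,Cc,w in((p3,C3,45),(p,C,30)):
    u,v=proj(Cc,b)[0].round().astype(int);ims.append(cv2.resize(im[v-w:v+w,u-w:u+w,::-1],(400,400),interpolation=cv2.INTER_CUBIC))
cv2.imwrite("pics/chk6.png",np.hstack(ims))
E
```

```text
[577.9  -4.7 221. ] [180.   4.  -7.] 17.9 [ 0.48 -0.65 -0.84]
before 111.0 now 220.0 min now in jar 8.666666666666666 before 69.33333333333333
```

Emit:
{"method": "move_arm", "body": {
  "motion": [
    [[0.0,0,0,-0.003,0,0,0],[0.0,0,0,-0.01,0,0,0],[0.0,0,0,-0.019,0,0,0],[0.0,0,0,-0.029,0,0,0],[0.0,0,0,-0.039,0,0,0],[0.0,0,0,-0.048,0,0,0],[0.0,0,0,-0.055,0,0,0],[0.0,0,0,-0.058,0,0,0],[0.0,0,0,-0.058,0,0,0],[0.0,0,0,-0.058,0,0,0]]
  ]
}}

```text
time: 19.0
tcp_pos: [578.3, -4.9, 163.5]
eef_rot: [180.0, 4.0, -7.0]
ft_force: [0.4, -0.1, -1.7]
grip_width: 9.4
grip_force: 50.0
```

Emit:
{"method": "move_arm", "body": {
  "motion": [
    [[0.0,-0.007,0.0009,0.0006,-0.37,-3,0],[0.0,-0.0139,0.0017,0.0011,-0.73,-6,0],[0.0,-0.021,0.0026,0.001,-1.1,-8.9,0],[0.0,-0.0281,0.0034,0.0008,-1.46,-11.9,0],[0.0,-0.0353,0.0043,-0.0005,-1.83,-14.9,0],[0.0,-0.0425,0.0052,-0.0021,-2.19,-17.9,0],[0.0,-0.0521,0.0064,-0.0052,-2.68,-21.8,0],[0.0,-0.0569,0.007,-0.0066,-2.92,-23.8,0],[0.0,-0.0617,0.0076,-0.008,-3.17,-25.8,0],[0.0,-0.0665,0.0082,-0.0092,-3.4,-27.8,0]]
  ]
}}

```text
time: 20.0
tcp_pos: [512.5, 4.2, 156.6]
eef_rot: [-179.8, -24.0, -7.1]
ft_force: [-41.3, 2.9, -51.7]
grip_width: 9.8
grip_force: 50.1
```

Emit:
{"method": "move_arm", "body": {
  "motion": [
    [[0.0,-0.0047,0.0006,-0.0012,-0.25,-2,0],[0.0,-0.0095,0.0012,-0.0022,-0.5,-4,0],[0.0,-0.0141,0.0017,-0.0033,-0.74,-6,0],[0.0,-0.0187,0.0023,-0.0047,-1,-8,0],[0.0,-0.0233,0.0028,-0.0061,-1.23,-9.9,0],[0.0,-0.0233,0.0028,-0.0061,-1.23,-9.9,0],[0.0,-0.0233,0.0028,-0.0061,-1.23,-9.9,0],[0.0,-0.0233,0.0028,-0.0061,-1.23,-9.9,0],[0.0,-0.0233,0.0028,-0.0061,-1.23,-9.9,0],[0.0,-0.0233,0.0028,-0.0061,-1.23,-9.9,0]]
  ]
}}

```text
time: 21.0
tcp_pos: [521.6, 1.8, 211.4]
eef_rot: [-179.6, -29.6, -7.0]
ft_force: [-0.7, -0.0, -0.9]
grip_width: 9.8
grip_force: 50.0
```

```bash
python3 - <<'E'
from h import *
st=arm.read_state();print(np.round(st["tcp_pos"],1),np.round(st["eef_rot"],1),st["time"],st["ft_force"].round(2))
p3,_,C3=snap("scene","s14")
print(p3[285:330:2,204:264:2].mean(2).round().astype(int))
E
```

```text
[521.6   1.8 211.4] [-179.6  -29.6   -7. ] 21.0 [-0.67 -0.01 -0.87]
[[74 76 80 79 80 81 83 84 83 85 86 88 87 88 88 87 91 89 90 93 95 83 68 70
  68 70 67 70 70 68]
 [75 76 77 79 81 79 80 84 83 87 85 84 86 86 90 90 91 90 90 92 92 77 68 69
  69 68 69 68 67 68]
 [75 77 79 79 82 83 81 85 87 87 86 89 88 87 90 89 89 89 91 91 87 69 68 66
  69 67 66 69 67 68]
 [73 76 81 80 81 81 83 86 85 84 86 87 87 87 87 86 89 89 91 91 81 67 65 66
  68 68 65 67 65 65]
 [74 76 76 80 80 82 83 84 84 85 85 88 89 87 87 87 89 90 93 90 74 66 70 69
  68 68 66 66 68 65]
 [74 77 77 81 81 82 82 83 85 86 86 85 86 87 88 88 88 92 91 89 71 70 71 67
  67 66 67 66 64 68]
 [74 73 78 80 81 82 82 82 84 85 87 87 87 87 88 89 88 91 90 82 67 65 69 65
  69 68 66 65 66 67]
 [75 76 78 79 79 83 83 82 83 85 86 85 88 86 87 88 88 92 92 74 66 65 64 64
  65 64 65 65 63 64]
 [75 76 77 79 82 81 82 85 84 84 85 84 85 89 90 88 92 91 86 72 64 63 66 64
  66 66 64 65 64 64]
 [75 74 80 79 81 81 82 84 83 85 84 85 85 87 88 88 89 89 83 64 65 63 64 65
  68 64 67 64 66 65]
 [76 76 80 81 79 80 82 84 85 85 85 85 87 88 89 87 90 87 72 63 62 64 65 63
  65 62 
[... 453 characters left out ...]
3 63 62 65 63
  63 64 64 62 63 61]
 [73 74 77 77 81 80 81 83 83 83 86 84 86 88 88 87 87 90 71 63 64 66 63 63
  62 63 64 62 62 65]
 [72 74 76 78 79 80 83 83 83 83 84 86 88 85 86 89 88 87 68 63 59 64 65 63
  65 63 61 63 64 63]
 [74 76 76 77 79 80 83 82 86 81 86 87 85 87 87 86 90 89 72 63 61 61 63 63
  61 62 62 62 61 62]
 [75 74 76 78 79 80 81 80 84 82 86 84 85 86 87 89 87 87 71 65 63 65 62 62
  63 61 61 63 65 62]
 [74 74 76 77 76 82 83 82 83 84 86 86 85 85 89 88 89 86 71 64 63 63 63 64
  61 62 61 63 63 59]
 [75 74 75 78 80 82 81 81 81 84 84 86 87 87 87 88 87 87 72 61 62 63 61 62
  63 61 62 62 62 63]
 [75 74 74 78 78 82 82 80 83 84 87 81 85 87 86 87 89 90 74 63 62 59 63 61
  61 61 59 61 58 57]]
```

```bash
python3 - <<'E'
from h import *
st=arm.read_state();print(np.round(st["qpos"],1),np.round(st["joint_vel"],1),np.round(st["tcp_pos"],1),np.round(st["eef_rot"],1),st["time"],st["ft_force"].round(1))
Rs=R.from_euler('xyz',[0,-29.6,PSI],degrees=True);lip=st["tcp_pos"]-Rs.apply([37,0,134]);print("lip",lip.round(1))
p,_,C=snap("side","s15");p3,_,C3=snap("scene","s16")
u,v=proj(C,[532,0,40])[0].round().astype(int);print(u,v)
a=cv2.resize(p[v-60:v+40,u-50:u+50,::-1],(400,400),interpolation=cv2.INTER_CUBIC)
b=cv2.resize(p3[180:400,60:380,::-1],(400,275))
cv2.imwrite("pics/last.png",np.hstack([a,cv2.copyMakeBorder(b,0,125,0,0,cv2.BORDER_CONSTANT)]))
E
```

```text
[ 26.4  -9.1 -58.2  46.4 -21.5  15.9] [0.  0.1 0.1 0.  0.1 0.1] [521.6   1.8 211.4] [-179.6  -29.6   -7. ] 21.05 [ 0.5  0.5 -0.4]
lip [555.4  -2.4  76.6]
280 200
```

View pics/last.png

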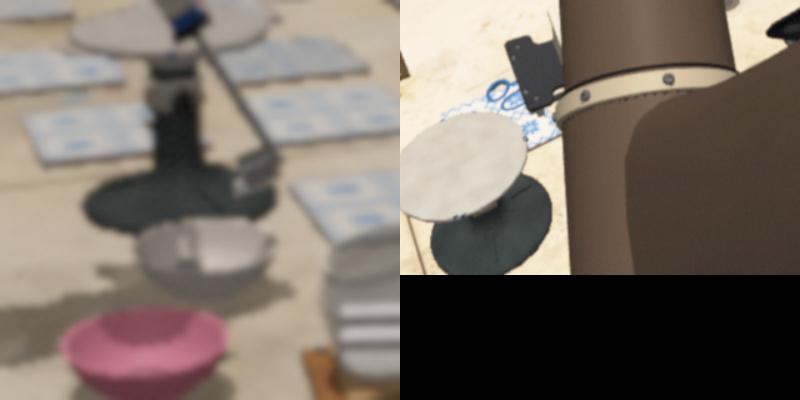

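The arm stopped at joint 3's limit. The scoop hangs tilted over the white dish (side crop (255,170)), and the dish and the scale have not moved. I back up and upright, then check the dish numerically.

Emit:
{"method": "move_arm", "body": {
  "motion": [
    [[0.0,0.002,0,0.004,0.12,1,0],[0.0,0.006,-0.001,0.01,0.4,3,0],[0.0,0.011,-0.002,0.018,0.65,5.5,0],[0.0,0.016,-0.002,0.026,1,8,0],[0.0,0.022,-0.003,0.034,1.3,11,0],[0.0,0.028,-0.004,0.042,1.7,14,0],[0.0,0.034,-0.004,0.05,2.1,17,0],[0.0,0.038,-0.005,0.057,2.3,19,0],[0.0,0.04,-0.005,0.06,2.4,20,0],[0.0,0.04,-0.005,0.06,2.4,20,0]]
  ]
}}

```text
time: 22.15
tcp_pos: [562.3, -3.2, 271.5]
eef_rot: [-179.6, -9.5, -7.0]
ft_force: [-0.7, 0.1, -1.1]
grip_width: 9.8
grip_force: 50.0
```

```bash
python3 - <<'E'
from h import *
st=arm.read_state();print(np.round(st["qpos"],1),np.round(st["tcp_pos"],1),np.round(st["eef_rot"],1),st["time"],st["ft_force"].round(1))
p,d,C=snap("wrist","w20");p3,d3,C3=snap("scene","s20");ps,ds,Cs=snap("side","s21")
for n,im,Cc,D in(("wrist",p,C,d),("scene",p3,C3,d3),("side",ps,Cs,ds)):
    uv=proj(Cc,[[532,1,8],[580,1,36],[484,1,36],[532,49,36],[532,-47,36]]).round().astype(int);print(n,uv.tolist())
    x0,y0=np.clip(uv.min(0),0,[639,399]);x1,y1=np.clip(uv.max(0),0,[639,399]);sx=max(1,(x1-x0)//26)
    sub=im[y0:y1,x0:x1].mean(2)
    if sub.size: print(x0,y0,sx);print("\n".join(" ".join(str(int(v)) for v in r) for r in sub[::sx,::sx]))
E
```

```text
[ 22.6   2.8 -19.9   5.  -58.9  58.1] [562.3  -3.2 271.5] [-179.6   -9.5   -7. ] 22.15 [-0.7  0.1 -1.1]
wrist [[325, 222], [321, 187], [330, 264], [286, 231], [365, 222]]
286 187 3
140 134 139 136 134 132 131 142 166 149 128 118 93 92 104 118 117 141 159 163 138 135 133 136 132 130 134
130 136 137 137 137 142 164 140 122 119 124 116 60 62 69 124 121 117 117 118 155 156 133 130 132 133 135
139 142 136 136 151 156 116 108 110 111 115 106 61 65 64 114 113 112 108 113 114 132 164 135 131 133 134
133 137 137 151 148 120 119 59 59 60 59 61 60 63 64 57 59 59 59 69 122 116 119 162 136 134 135
138 138 149 153 119 124 124 95 99 100 100 93 59 64 65 94 98 101 98 101 126 121 115 116 161 134 128
140 141 161 120 124 129 127 75 112 113 114 90 61 63 65 97 112 113 105 105 130 126 121 114 136 150 131
136 156 126 125 129 133 132 74 111 112 112 91 63 64 62 94 113 114 106 108 136 131 124 119 114 153 135
138 156 121 128 133 138 137 79 110 113 110 82 64 64 64 94 111 111 107 107 143 136 130 122 118 116 156
151 122 127 131 136 142 138 81 110 112 112 74 62 62 65 95 113 115 109 108 144 139 132 123 120 114 157
1
[... 9128 characters left out ...]
103 105 108 109 110 111 110 108 106 102 101 105 118 129 137 140 135 131 129 129 128 127 125 125 123 119 115 111 110 104
105 102 99 101 101 106 107 109 109 110 106 99 94 89 90 95 108 122 133 134 132 131 129 128 127 127 126 123 120 115 110 104 98 95
102 98 96 95 98 102 104 104 106 106 101 95 91 89 88 90 101 115 126 128 129 126 125 124 122 119 118 115 109 103 97 95 89 92
102 98 94 91 92 94 97 99 100 102 98 96 93 93 91 90 94 104 114 118 117 115 114 111 108 104 102 101 96 92 90 87 89 95
103 100 97 93 88 90 90 92 94 92 94 93 93 91 91 91 91 96 101 103 102 101 99 97 96 93 91 90 89 89 87 87 91 99
103 101 100 95 91 89 89 89 90 90 90 91 91 90 90 91 89 91 94 92 91 93 92 91 90 89 89 87 87 88 88 89 95 101
```

The ball is a dark disc about 5.5 px in radius at scene (238,314), inside the dish. Next I return the scoop.

```bash
python3 - <<'E'
from h import *
st=arm.read_state()
c0=(st["tcp_pos"],R.from_euler('xyz',st["eef_rot"],degrees=True))
W=cmd([483.1,-395.6,275],-16.17)
rv=(W[1]*c0[1].inv()).as_rotvec(degrees=True);print(rv)
mid=((c0[0]+W[0])/2,R.from_rotvec(rv/2,degrees=True)*c0[1])
show(c0,[("mid",mid),("W",W)]);show(mid,[("W",W)])
E
```

```text
[ 1.51777499  9.39975054 -9.21261908]
mid TCP [ 522.  -199.5  273. ] shift [-0.0389, -0.1961, 0.002] turn [0.76, 4.7, -4.61]
W TCP [ 483.1 -395.6  275. ] shift [-0.0777, -0.3923, 0.004] turn [1.52, 9.4, -9.21]
W TCP [ 483.1 -395.6  275. ] shift [-0.0389, -0.1961, 0.002] turn [0.76, 4.7, -4.61]
```

Emit:
{"method": "move_arm", "body": {
  "motion": [
    [[0.0,-0.001,-0.005,0.002,0.02,0.12,-0.12],[0.0,-0.003,-0.017,0.002,0.07,0.4,-0.4],[0.0,-0.0065,-0.034,0.002,0.13,0.8,-0.8],[0.0,-0.011,-0.055,0.002,0.21,1.3,-1.3],[0.0,-0.0155,-0.078,0.002,0.3,1.9,-1.85],[0.0,-0.02,-0.102,0.002,0.4,2.45,-2.4],[0.0,-0.025,-0.126,0.002,0.49,3.0,-2.95],[0.0,-0.0295,-0.15,0.002,0.58,3.6,-3.5],[0.0,-0.034,-0.173,0.002,0.67,4.15,-4.05],[0.0,-0.039,-0.196,0.002,0.76,4.7,-4.6]]
  ]
}}

```text
time: 23.3
tcp_pos: [521.8, -200.7, 274.0]
eef_rot: [-179.6, -4.8, -11.6]
ft_force: [1.3, 0.5, -1.6]
grip_width: 10.3
grip_force: 50.0
```

Emit:
{"method": "move_arm", "body": {
  "motion": [
    [[0.0,-0.0045,-0.023,0.002,0.09,0.55,-0.55],[0.0,-0.009,-0.046,0.002,0.18,1.1,-1.1],[0.0,-0.014,-0.07,0.002,0.27,1.7,-1.65],[0.0,-0.0185,-0.094,0.002,0.37,2.25,-2.2],[0.0,-0.023,-0.117,0.002,0.46,2.8,-2.75],[0.0,-0.0275,-0.14,0.002,0.54,3.35,-3.3],[0.0,-0.032,-0.161,0.002,0.63,3.9,-3.8],[0.0,-0.0355,-0.179,0.002,0.7,4.3,-4.2],[0.0,-0.038,-0.191,0.002,0.75,4.6,-4.5],[0.0,-0.039,-0.196,0.002,0.76,4.7,-4.6]]
  ]
}}

```text
time: 24.3
tcp_pos: [482.9, -396.4, 275.5]
eef_rot: [-180.0, 0.0, -16.2]
ft_force: [0.1, -0.3, -0.5]
grip_width: 9.9
grip_force: 50.0
```

```bash
python3 - <<'E'
from h import *
st=arm.read_state();print(np.round(st["tcp_pos"],1),np.round(st["eef_rot"],1),st["time"])
p,d,C=snap("side","s30");p0=cv2.imread("pics/s1.png")[:,:,::-1]
# compare to the picture taken right after taking the scoop (TCP 483.2,-396,277)
for im in(p0,p):
    m=mask(im,(100,120,40),(130,255,255));k=np.zeros_like(m);g=proj(C,[483,-396,286])[0].round().astype(int);k[g[1]-25:g[1]+25,g[0]-20:g[0]+20]=m[g[1]-25:g[1]+25,g[0]-20:g[0]+20]
    v,u=np.nonzero(k);print("grip",len(u),u.mean().round(1),v.mean().round(1),v.max())
    # shank centre by darkness along rows below the collar
    b=proj(C,[[483,-396,286-z] for z in (50,70,90,110)]);
    b=b.round().astype(int);print(b.tolist())
    for (x,y) in b: print(y,im[y,x-9:x+10].mean(1).round().astype(int).tolist())
E
```

```text
[ 482.9 -396.4  275.5] [-180.     0.   -16.2] 24.3
grip 67 293.1 156.7 164
[[291, 174], [292, 185], [292, 195], [293, 205]]
174 [169, 175, 177, 180, 181, 180, 178, 161, 126, 88, 79, 87, 109, 135, 156, 170, 177, 178, 178]
185 [57, 58, 59, 60, 61, 58, 61, 66, 71, 75, 77, 76, 83, 105, 137, 159, 171, 178, 178]
195 [148, 148, 147, 149, 153, 158, 159, 147, 119, 89, 83, 100, 133, 164, 179, 183, 184, 185, 185]
205 [195, 192, 191, 189, 187, 182, 168, 144, 106, 81, 79, 87, 106, 134, 161, 178, 182, 182, 182]
grip 58 293.2 156.7 164
[[291, 174], [292, 185], [292, 195], [293, 205]]
174 [170, 175, 178, 180, 181, 180, 176, 157, 118, 82, 81, 96, 119, 139, 156, 170, 176, 178, 178]
185 [56, 59, 58, 60, 62, 70, 91, 103, 93, 80, 75, 77, 83, 107, 137, 159, 171, 178, 178]
195 [147, 148, 148, 149, 153, 158, 158, 143, 109, 82, 83, 102, 137, 166, 179, 184, 184, 184, 185]
205 [194, 193, 191, 189, 187, 180, 162, 127, 91, 81, 85, 97, 114, 136, 162, 177, 182, 182, 183]
```

Emit:
{"method": "move_arm", "body": {
  "motion": [
    [[0.0,0,0,-0.01,0,0,0],[0.0,0,0,-0.03,0,0,0],[0.0,0,0,-0.052,0,0,0],[0.0,0,0,-0.073,0,0,0],[0.0,0,0,-0.086,0,0,0],[0.0,0,0,-0.09,0,0,0],[0.0,0,0,-0.09,0,0,0],[0.0,0.007,-0.002,-0.09,0,0,0],[0.0,0.017,-0.005,-0.09,0,0,0],[0.0,0.028,-0.008,-0.09,0,0,0]]
  ]
}}

```text
time: 25.35
tcp_pos: [513.1, -403.7, 186.7]
eef_rot: [-180.0, -0.1, -16.2]
ft_force: [0.1, 0.7, -0.7]
grip_width: 9.6
grip_force: 50.0
```

Emit:
{"method": "move_arm", "body": {
  "motion": [
    [[0.0,0.01,-0.003,0,0,0,0],[0.0,0.02,-0.006,0,0,0,0],[0.0,0.028,-0.0081,0,0,0,0],[0.0,0.033,-0.0096,0,0,0,0],[0.0,0.0344,-0.01,0,0,0,0],[0.0,0.0344,-0.01,0,0,0,0],[0.0,0.0344,-0.01,-0.004,0,0,0],[0.0,0.0344,-0.01,-0.008,0,0,0],[0.0,0.0344,-0.01,-0.012,0,0,0],[0.0,0.0344,-0.01,-0.014,0,0,0]]
  ]
}}

```text
time: 26.35
tcp_pos: [545.7, -413.0, 171.4]
eef_rot: [-180.0, 0.0, -16.2]
ft_force: [-3.8, 5.8, 11.1]
grip_width: 9.6
grip_force: 50.0
```

```bash
python3 - <<'E'
from h import *
st=arm.read_state();print(np.round(st["tcp_pos"],1),np.round(st["eef_rot"],2),st["time"],st["ft_force"].round(1),st["moment"].round(2))
p,d,C=snap("side","s40");p0=cv2.imread("pics/side0.png")[:,:,::-1]
for im in(p0,p):
    m=mask(im,(100,120,40),(130,255,255));k=np.zeros_like(m);k[180:225,315:345]=m[180:225,315:345]
    v,u=np.nonzero(k);print("grip",len(u),u.min(),u.max(),v.min(),v.max(), [(r,u[v==r].min(),u[v==r].max()) for r in (208,211,214) if (v==r).any()])
    g=im.mean(2).round().astype(int)
    for r in (216,218,220,222,224,228,236,250,262,268,274,280): print(r,g[r,308:362:1].tolist() if r<230 else g[r,308:350].tolist())
E
```

```text
[ 545.7 -413.   171.4] [-1.7997e+02  1.0000e-02 -1.6160e+01] 26.35 [-3.8  5.8 11.1] [ 2.01  1.48 -0.04]
grip 276 323 334 189 217 [(208, np.int64(324), np.int64(333)), (211, np.int64(324), np.int64(333)), (214, np.int64(323), np.int64(333))]
216 [166, 157, 144, 133, 129, 129, 136, 150, 163, 168, 168, 163, 144, 99, 50, 40, 38, 38, 36, 37, 40, 39, 37, 38, 39, 37, 42, 69, 119, 159, 174, 178, 179, 179, 179, 178, 180, 182, 182, 180, 178, 178, 179, 181, 180, 179, 179, 180, 181, 181, 181, 181, 180, 180]
218 [168, 161, 146, 128, 119, 121, 133, 151, 165, 169, 168, 162, 140, 94, 43, 29, 27, 23, 22, 22, 25, 24, 23, 24, 26, 19, 23, 47, 92, 139, 172, 186, 191, 191, 191, 192, 192, 193, 194, 194, 193, 193, 192, 191, 189, 186, 179, 180, 179, 179, 179, 179, 178, 178]
220 [170, 168, 159, 140, 122, 114, 110, 110, 112, 112, 113, 109, 94, 66, 35, 27, 23, 26, 24, 18, 24, 23, 22, 23, 21, 22, 22, 33, 65, 115, 159, 183, 190, 192, 192, 192, 192, 193, 193, 193, 192, 193, 192, 191, 190, 185, 179, 177, 179, 179, 178, 178, 178, 177]
222 [167, 167, 162, 151, 132, 122, 128, 145, 161, 167, 172, 170, 158, 136, 120, 11
[... 3909 characters left out ...]
, 88, 87, 90, 90, 88, 88, 89, 90, 87, 84, 82, 81, 88, 102, 112, 116, 117, 118, 119, 118, 119, 120, 120, 121, 122, 122, 118, 109, 84, 54, 40, 38]
268 [175, 174, 171, 169, 169, 165, 157, 144, 129, 119, 111, 97, 89, 87, 82, 80, 81, 80, 77, 73, 76, 80, 90, 112, 130, 129, 123, 121, 121, 120, 122, 122, 123, 122, 123, 122, 121, 109, 83, 52, 41, 38]
274 [173, 159, 138, 133, 136, 137, 132, 109, 87, 80, 78, 78, 78, 78, 78, 78, 78, 79, 79, 77, 70, 59, 55, 53, 53, 53, 52, 50, 51, 53, 49, 52, 51, 52, 52, 52, 51, 48, 43, 40, 41, 39]
280 [174, 158, 118, 83, 69, 59, 55, 53, 53, 50, 48, 47, 46, 45, 45, 44, 45, 45, 45, 44, 44, 45, 45, 47, 47, 44, 47, 48, 47, 48, 46, 48, 48, 49, 48, 47, 46, 44, 44, 40, 39, 40]
```

The collar, shank and bowl are back at their original pixels, so the scoop is seated. I release and rise.

Emit:
{"method": "move_arm", "body": {
  "motion": [
    [[0.0,0,0,0.0005,0,0,0],[0.0,0,0,0.0008,0,0,0],[0.02,0,0,0.0008,0,0,0],[0.04,0,0,0.0008,0,0,0],[0.06,0,0,0.0008,0,0,0],[0.07,0,0,0.0008,0,0,0],[0.07,0,0,0.0008,0,0,0],[0.07,0,0,0.0008,0,0,0],[0.07,0,0,0.0008,0,0,0],[0.07,0,0,0.0008,0,0,0]]
  ]
}}

```text
time: 27.4
tcp_pos: [546.1, -413.2, 172.6]
eef_rot: [-180.0, -0.0, -16.2]
ft_force: [-0.2, 0.3, -0.3]
grip_width: 67.2
grip_force: 0.0
```

Emit:
{"method": "move_arm", "body": {
  "motion": [
    [[0.07,0,0,0.004,0,0,0],[0.07,0,0,0.012,0,0,0],[0.07,0,0,0.024,0,0,0],[0.07,0,0,0.04,0,0,0],[0.07,0,0,0.058,0,0,0],[0.07,0,0,0.078,0,0,0],[0.07,0,0,0.1,0,0,0],[0.07,0,0,0.12,0,0,0],[0.07,0,0,0.135,0,0,0],[0.07,0,0,0.14,0,0,0]]
  ]
}}

```text
time: 28.4
tcp_pos: [546.6, -413.7, 316.0]
eef_rot: [180.0, -0.3, -16.2]
ft_force: [-1.3, 0.2, -0.5]
grip_width: 70.0
grip_force: 0.0
```

```bash
python3 - <<'E'
from h import *
st=arm.read_state();print(np.round(st["tcp_pos"],1),st["time"],st["ft_force"].round(1))
p,d,C=snap("side","s50");p0=cv2.imread("pics/side0.png")[:,:,::-1]
for im in(p0,p):
    m=mask(im,(100,120,40),(130,255,255));k=np.zeros_like(m);k[180:225,315:345]=m[180:225,315:345]
    v,u=np.nonzero(k);print("grip",len(u),u.min(),u.max(),v.min(),v.max())
p3,d3,C3=snap("scene","s51");s0=cv2.imread("pics/scene0.png")[:,:,::-1]
print("dish ball",p3[312:316,236:240].mean().round(),s0[312:316,236:240].mean().round())
for a,b in(((35,60,20),(95,255,255)),((0,150,60),(8,255,255))):
    r=[]
    for im in(s0,p3):
        m=mask(im,a,b)[215:260,200:245];v,u=np.nonzero(m);r.append((u.mean().round(1),v.mean().round(1)))
    print("green jar",r)
E
```

```text
[ 546.6 -413.7  316. ] 28.4 [-1.3  0.2 -0.5]
grip 276 323 334 189 217
grip 267 323 334 189 217
dish ball 68.0 198.0
green jar [(np.float64(25.3), np.float64(31.2)), (np.float64(nan), np.float64(nan))]
green jar [(np.float64(20.9), np.float64(16.5)), (np.float64(nan), np.float64(nan))]<stdin>:12: RuntimeWarning: Mean of empty slice.
  ret = ret.dtype.type(ret / rcount)
```

```bash
python3 - <<'E'
from h import *
p=cv2.imread("pics/s50.png")[:,:,::-1];p0=cv2.imread("pics/side0.png")[:,:,::-1]
for im in(p0,p):
    m=mask(im,(0,120,60),(8,255,255))[185:215,335:360];v,u=np.nonzero(m);print(len(u),u.mean().round(1),v.mean().round(1),"ball",im[203:208,274:280].mean(2).round().astype(int).tolist())
a=cv2.imread("pics/s20.png")[:,:,::-1]
for im in (cv2.imread("pics/scene0.png")[:,:,::-1],a):
    m=mask(im,(0,150,60),(8,255,255))[215:260,200:245];v,u=np.nonzero(m);print("red s20",u.mean(),v.mean())
E
```

```text
102 9.4 10.8 ball [[168, 169, 171, 173, 175, 177], [172, 173, 176, 178, 180, 183], [175, 177, 179, 181, 185, 186], [175, 178, 179, 183, 185, 187], [161, 163, 167, 172, 174, 175]]
103 9.6 10.8 ball [[173, 172, 173, 174, 178, 183], [170, 167, 165, 167, 173, 182], [163, 157, 155, 154, 159, 173], [155, 149, 147, 146, 149, 158], [146, 142, 140, 142, 141, 146]]
red s20 20.9067055393586 16.49854227405248
red s20 23.44 15.528
```

```bash
python3 -c "
from workcell import arm
print(arm.hand_in())"
```

```text
the job is handed in; nothing more can be done
None
```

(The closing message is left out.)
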